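Turn a cleat over into a bar clamp, index the tail slide and hold its pin home

ROBOT

A 6-joint arm with a two-finger parallel gripper is mounted at the origin on a cart in front of the work surface, level with it; the furniture and walls round the work are solid. World frame = base frame: x ahead of the robot, y to its left, z up, the work surface at z = 0. Lengths are in m, angles in degrees, forces in N, time in s.
With the tool pointing down it reaches from about 0.4 to 0.825 m from the base axis. Payload 7 kg.
Tool frame: the origin (TCP) lies at the very end of the fingers, on their centre line; the grasp point (between the pads) lies 19 mm behind it (r.hold_point_z is the distance from the TCP to the grasp point, in m); z points along the fingers, y is the direction in which the jaws open and shut (so a half turn about z gives the same grasp; the last joint's range is limited). The gripper opens to 88 mm and grips with 3 to 60 N. Pads are 19 mm wide; open, the fingers measure 130 mm over their backs; the gripper's body (78 mm by 193 mm) begins 47 mm behind the grasp point.
Start: joints at [-53.795, 20.546, 0.682, 0, -70.136, -16.507], TCP at [0.227, -0.635, 0.227] pointing down, gripper open.
Joint ranges: [-176.03, 176.03], [-82.01, 121.73], [-58.28, 71.71], [-173.87, 95.51], [-174.79, -0.11], [-173.66, 173.66]. Speed limits (degrees/s): [136.94, 136.94, 172.46, 180, 180, 180].

INTERFACE

Orientations are given as [roll, pitch, yaw] about the fixed x, y, z axes, in that order (R = Rz(yaw) Ry(pitch) Rx(roll)).
In Python, from plant import r gives the robot as it stands. The module is installed in compiled form; this text tells all that it offers.
- The arm moves only by the shell command python3 -m inch 'ROWS' [FORCE]. ROWS is text: rows parted by semicolons, each of 7 numbers parted by spaces: the shift along the tool's x, y, z in m, then the turn, a rotation vector about the tool's x, y, z in rad, then the opening, from 0 (shut) to 1 (fully open). In form: tx ty tz ax ay az jaw; .... A call has 1 to 20 rows; each row shifts and turns the commanded pose from where the row before left it, along the tool's axes as they then stand; what a row does not reach is not made up. A row lasts 1/12 s, in which the tool goes at most 41.7 mm and 7.16 degrees, less where a joint would pass 70% of its speed; a pose out of reach is approached as far as the arm can. A call with a gripper value outside its range is refused whole. The fingers move at their own pace and stop on an object; FORCE is the grip in N (left out, the last holds). Time passes only in rows, so rows that do not move let the fingers close. It gives the time, the measured TCP pose, the force and the opening at its end, in the units of the state.
- r.get_state(): the state, without advancing time (a new reading comes with each control period).
- r.capture(name): name is "side" or "top" or "wrist"; returns the picture (420x560x3 uint8, red, green, blue); there is no depth.
- r.camera_params(name): a dict with "vfov" (degrees; the focal length in pixels is half the picture's height over the tangent of half this angle, whatever the lens; pixels are square), "cx", "cy" (the principal point, pixels), "distortion" ([k1, k2, p1, p2, k3] as OpenCV has them; the pictures are not rectified), "R" (3x3) and "t" (3): a world point X has camera coordinates R X + t. Camera axes: x right, y down, z forward; pixel columns grow to the right and rows downward; lengths in m; the calibration is good to about 2 mm. A picture is of the moment at which its call begins: read the wrist's pose just before it. camera_params takes no time and is no camera call; for the wrist camera it gives the pose at the moment of the call.
- r.close_job(): hands the job in, once; it reports no verdict.
Trained networks look in the newest picture that a camera, given by its name, has taken for a name from the list of things; names that differ only in an ending like _2 or _b are one class to them, and where a whole thing is asked for, a point or a joint stands for the part that bears it (a point fixed in the world has none). Each returns a list of dicts, best first, with "p" (0 to 1); they miss things now and then, are a little off and sometimes report something else, mostly with a low value. They report only what shows in the picture. A call takes as long as a camera call. They do not tell look-alikes from the thing itself.
- r.recognise(target, camera): "xy" ([column, row] in pixels, amid what is visible of it).
The state is a dict: "time_s": time; "joints": joint angles; "qd": joint speeds; "joint_torque": joint torques, N m; "tcp_pos": TCP position; "eef_rot": TCP orientation; "contact_force": force on the tool from outside, world axes, zero at the start; "moment": the same for the moment, N m; "gripper_width": finger opening in m.
Only numpy, scipy, OpenCV 4.12 (cv2) and the standard library are available. Lean on these libraries where they do the work, as an engineer would, in place of code of your own. Each camera call takes 0.05 s, during which the arm holds its last target.

TASK

Load the bar clamp for drilling: turn the wooden cleat over so that its face with the two wide screw recesses is up, lay it lengthways and centred on the clamp's bar with its end against the head jaw (the one at the screw), and let go of it. Then pull up the black plunger knob on the tail slide, slide it to the next hole nearer the head jaw so that the cleat is boxed in, and let the pin drop fully into that hole. Finish while still holding the knob with the pin fully home, ready for the screw to be tightened; leave the other things on the bench alone.

Things in the scene. Friction and masses are not known exactly. Their poses are not given: they have to be found in the camera images.
- cleat: The workpiece: loose pale wooden cleat, 45 x 70 x 22 mm (its x, y, z), 0.05 to 0.1 kg, lying flat. Two screw holes along its middle, 42 mm apart: narrow (6.5 mm) on the face that is up at the start, widened to 15 mm recesses on the face that is down. Origin at the centre of the recessed face; its z axis points from there into the wood (up at the start, down once turned over); y along the 70 mm.
- square_offcut: Bystander: narrow plain wooden offcut without holes, 30 x 70 x 30 mm (x, y, z), loose; origin at the centre of its underside. Leave it alone.
- glue_bottle: Bystander: white glue bottle with a dark nozzle, 57 mm across, 155 mm tall, standing loose; origin at the centre of its underside. Leave it alone.
- tape_measure: Bystander: yellow and black tape measure, 38 x 80 x 62 mm, standing loose; origin at the centre of its underside. Leave it alone.
- bar_clamp: Grey and steel bar clamp, screwed down. Origin on the bench under the bar's middle; y runs along the bar from tail end to head end, x across, z up. Bar: steel tube 40 mm wide, 440 mm long, flat top at z = 0.044, with 10 mm holes on its centre line 40 mm apart (y = -0.054 and every 40 mm either way). The head's screw and tee bar stay as they are.
- head_jaw (a point): Foot of the head jaw's face: on the bar's top (44 mm above the bench) and centre line, at y = +0.100 of the clamp, axes as the clamp's. The face, 48 mm wide and 40 mm high, looks to -y of the clamp. The seated, turned cleat's origin lies 35 mm to -y of this point and 22 mm above it.
- tail_jaw (a point): Foot of the tail slide's jaw face (48 mm wide, 40 mm high above the bar, looking to +y of the clamp), on the bar's top and centre line; moves with the slide. At the start it is 114 mm from the head jaw, one hole nearer 74 mm. The plunger's axis lies 40 mm to -y of it.
- knob: Round black pull knob on the sprung plunger, 26 mm in diameter, 34 to 58 mm above its origin, which lies on the plunger's axis at the bar's top while the pin is home. Pulling up takes 5 N, at the top 13 N; with the pin out, the knob drags the tail slide along with 3 N. Tail slide: 56 x 70 mm, top 14 mm above the bar, its jaw 27 to 40 mm from the knob's axis on the head side.
- knob_grip (a point): Point on the knob's axis at a good height to pinch it: 48 mm above the bar's top (92 mm above the bench) while the pin is home; rises with the knob. Axes as the clamp's.
- plunger (a joint): Lift of the plunger (m): 0 = pin fully home in a hole, 0.012 = the 8 mm round-ended pin just clears the bar's top (it rests there when between holes), 0.016 = end of travel. Springs back to 0 over a hole.
- tail_slide (a joint): Travel of the tail slide along the bar (m), 0 at the start (pin in the start hole), growing towards the head jaw; 0.040 = next hole. Locked by the pin within about 1 mm; stays where left when the pin is out.
Not all that is in view belongs to the job. What is shaped like the cleat but pink, red or turquoise is not meant.

How it is judged:
By the outcome, as a careful person would: the job done as asked, in the order asked, and still so for the second after the job is handed in, while the arm keeps its last pose, push and grip.
It also fails if it takes over 72 s, if anything falls off the work surface, if the arm or the gripper's body presses on something with over 40 N, if the wrist force passes 120 N, or if a joint passes its speed limit or range.

## Working session

There is one attempt and no reset: what is moved stays moved. The work goes in short steps, Python scripts to look and compute and a shell command to move; the robot and the scene stay as the last step left them, time stands still between calls to the robot, and variables do not carry over. Pictures are saved under pics/ and viewed, and the job is handed in when it is done.

```bash
mkdir -p pics; ls
python3 - <<'E'
from plant import r
import cv2
s=r.get_state(); print({k:s[k] for k in s})
print(r.hold_point_z)
for n in ("side","top","wrist"):
    im=r.capture(n); cv2.imwrite(f"pics/{n}0.png",im[:,:,::-1])
    p=r.camera_params(n); print(n,p)
    for t in ("cleat","bar_clamp","knob","tail_jaw","square_offcut","glue_bottle","tape_measure"):
        try: print(t,[(x["xy"],round(x["p"],2)) for x in r.recognise(t,n)])
        except Exception as e: print(t,e)
E
```

```text
pics
{'time_s': 0.0, 'joints': array([-5.37938452e+01,  2.05916247e+01,  6.33417253e-01, -2.00698541e-02,
       -7.01350783e+01, -1.65061677e+01]), 'qd': array([-0.02888661, -0.01761803,  0.01912923,  0.01100217, -0.03940349,
        0.01136926]), 'joint_torque': array([ 1.57056500e-03, -5.82719922e+01,  2.93049037e+01,  6.99721187e+00,
        6.69759684e-03, -1.57079594e-04]), 'tcp_pos': array([ 0.22734092, -0.63504483,  0.22561799]), 'eef_rot': array([ 1.79905198e+02, -8.41742541e-03, -1.60306841e+02]), 'contact_force': array([ 0.22503244, -0.05014052, -0.03827495]), 'moment': array([-0.00448649, -0.02331467,  0.02114913]), 'gripper_width': 0.08810550681111476}
0.0188
side {'vfov': 42.43853121635097, 'cx': 288.3321863673528, 'cy': 208.97394036022308, 'distortion': array([-0.19313373,  0.        ,  0.        ,  0.        ,  0.        ]), 'R': array([[-0.9785357 , -0.20600005,  0.00564507],
       [-0.10010533,  0.45121684, -0.88678198],
       [ 0.18012998, -0.86831293, -0.46215349]]), 't': array([0.53356461, 0.17350528, 1.28929956])}
cleat [([298.2, 219.2], 0.89), ([341.2, 216.5]
[... 874 characters left out ...]
]
knob [([276.2, 236.5], 0.33)]
tail_jaw [([289.8, 153.9], 0.86)]
square_offcut [([207.2, 238.3], 0.87)]
glue_bottle [([412.7, 177.9], 0.62), ([296.4, 153.3], 0.31)]
tape_measure [([389.2, 211.5], 0.7)]
wrist {'vfov': 63.60332159028445, 'cx': 279.82005180458054, 'cy': 210.6628210263439, 'distortion': array([-0.0636669,  0.       ,  0.       ,  0.       ,  0.       ]), 'R': array([[-3.37560263e-01,  9.41303846e-01, -3.71107265e-04],
       [ 9.03190307e-01,  3.24003394e-01,  2.81547634e-01],
       [ 2.65142111e-01,  9.47041127e-02, -9.59547181e-01]]), 't': array([ 0.67505413, -0.03421836,  0.3908421 ])}
cleat []
bar_clamp []
knob []
tail_jaw []
square_offcut []
glue_bottle []
tape_measure []
```

View pics/top0.png

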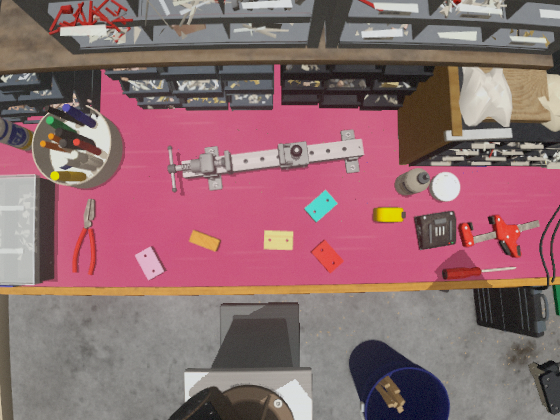

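View pics/side0.png

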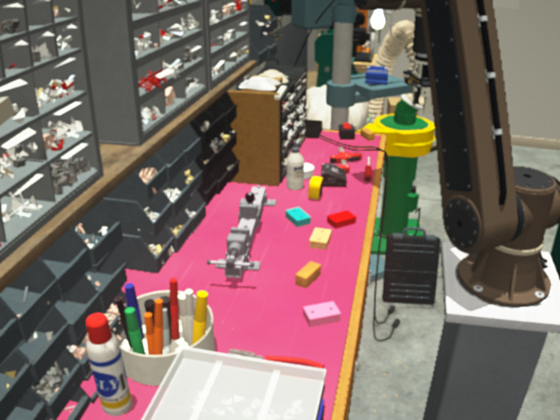

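Run:
```python
import cv2
a=cv2.imread("pics/top0.png"); cv2.imwrite("pics/top0c.png",cv2.resize(a[110:300,120:370],None,fx=3.1,fy=3.1,interpolation=cv2.INTER_CUBIC))
a=cv2.imread("pics/side0.png"); cv2.imwrite("pics/side0c.png",cv2.resize(a[140:340,180:420],None,fx=3,fy=3,interpolation=cv2.INTER_CUBIC))
```

```text
(no output)
```

View pics/top0c.png

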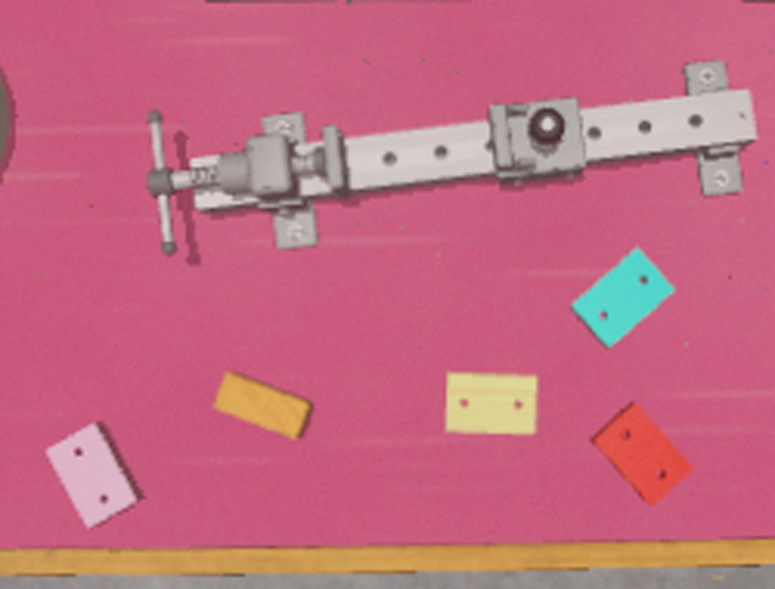

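View pics/side0c.png

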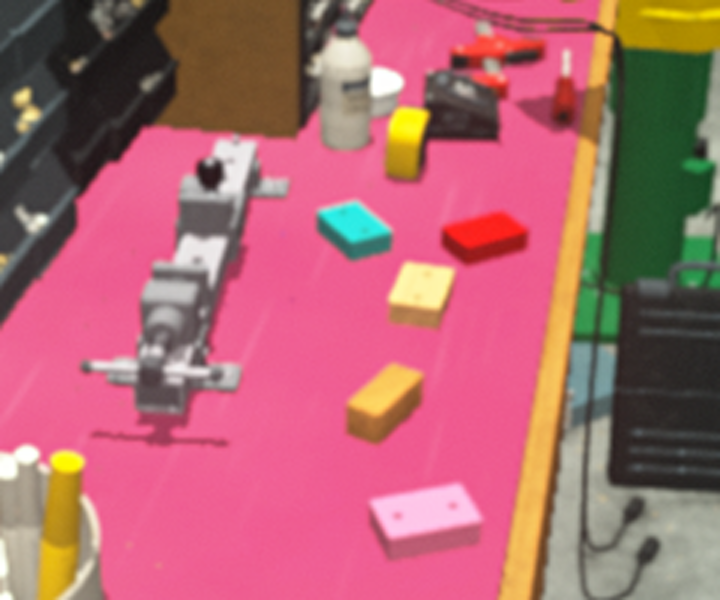

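The top view has four cleat-shaped blocks:
- pale wood at (278,240)
- turquoise at (321,206)
- red at (327,256)
- pink at (149,263)

The pale one, with two narrow holes facing up, fits the description. The orange block at (205,241) has no holes, so it is the offcut. The head jaw is on the left and the tail slide with the knob is at (296,150). Next I'll measure.

```bash
cat > h.py <<'E'
import numpy as np, cv2
from plant import r
def K(p):
    f=210/np.tan(np.radians(p["vfov"]/2)); return np.array([[f,0,p["cx"]],[0,f,p["cy"]],[0,0,1]])
def world(p,px,z):
    u=cv2.undistortPoints(np.array(px,float).reshape(-1,1,2),K(p),p["distortion"]).reshape(-1,2)
    R=np.array(p["R"]);C=-R.T@p["t"]
    d=(R.T@np.c_[u,np.ones(len(u))].T).T
    return C+d*((z-C[2])/d[:,2])[:,None]
def proj(p,X):
    rv=cv2.Rodrigues(np.array(p["R"]))[0]
    return cv2.projectPoints(np.array(X,float).reshape(-1,1,3),rv,np.array(p["t"]),K(p),p["distortion"])[0].reshape(-1,2)
E
python3 - <<'E'
from h import *
np.set_printoptions(precision=4,suppress=True)
p=r.camera_params("top")
c=lambda L:[(120+u/3.1-.34,110+v/3.1-.34) for u,v in L]
print("cleat",world(p,c([(447,373),(537,376),(536,434),(446,432)]),.022),"\nholes",world(p,c([(463.5,403.5),(518,405)]),.022))
H=world(p,c([(390,158),(441,152),(594,132),(645,127),(696,121)]),.044);print("holes",H)
y=np.array([.066,.026,-.094,-.134,-.174])
# rigid fit
ym=y-y.mean();d=(ym@(H-H.mean(0)))/(ym@ym);print("dir",d,np.linalg.norm(d),"yaw",np.degrees(np.arctan2(-d[0],d[1])))
d/=np.linalg.norm(d);o=H.mean(0)-d*y.mean();print("clamp",o,"headjaw",o+d*.1,"knob",o-d*.054)
print("knobtop",world(p,c([(547,124)]),.102))
for n,q,z in (("offcut",(207,238),.03),("turq",(321,206),.022),("red",(327,256),.022),("bottle",(413,180),0),("tape",(389,214),.062),("binsL",(200,105),0),("binsR",(296,105),0),("edge",(280,287),0)): print(n,world(p,[q],z))
for n in("side",):
    p=r.camera_params(n); 
    for cz,q in ((.022,(180+424/3,140+280/3)),): print(n,"cleat top",world(p,[q],cz))
E
```

```text
cleat [[ 0.4999 -0.048   0.022 ]
 [ 0.4965 -0.1186  0.022 ]
 [ 0.4511 -0.117   0.022 ]
 [ 0.4538 -0.0466  0.022 ]] 
holes [[ 0.4758 -0.0606  0.022 ]
 [ 0.474  -0.1033  0.022 ]]
holes [[ 0.6667 -0.0065  0.044 ]
 [ 0.6709 -0.0461  0.044 ]
 [ 0.6852 -0.1653  0.044 ]
 [ 0.6888 -0.2053  0.044 ]
 [ 0.6932 -0.2455  0.044 ]]
dir [-0.1115  0.9951  0.    ] 1.001334682810491 yaw 6.390498401696627
clamp [ 0.6741 -0.0721  0.044 ] headjaw [0.6629 0.0273 0.044 ] knob [ 0.6801 -0.1258  0.044 ]
knobtop [[ 0.6797 -0.1252  0.102 ]]
offcut [[0.4825 0.0892 0.03  ]]
turq [[ 0.5563 -0.1885  0.022 ]]
red [[ 0.4342 -0.2006  0.022 ]]
bottle [[ 0.6208 -0.4289  0.    ]]
tape [[ 0.5324 -0.3449  0.062 ]]
binsL [[0.8207 0.1117 0.    ]]
binsR [[ 0.8171 -0.1335  0.    ]]
edge [[ 0.3583 -0.0854  0.    ]]
side cleat top [[ 0.4745 -0.0917  0.022 ]]
```

```bash
cat >> h.py <<'E'
from scipy.spatial.transform import Rotation as Ro
np.set_printoptions(precision=4,suppress=True)
def rpy(a): return Ro.from_euler("xyz",a,degrees=True)
def tilt(yaw,th): # tool down at yaw, then turned th deg about tool y
    return rpy([180,0,yaw])*Ro.from_rotvec([0,np.radians(th),0])
def go(pos,Rt):
    s=r.get_state();R=rpy(s["eef_rot"]);d=R.inv().apply(np.array(pos)-s["tcp_pos"])
    rv=(R.inv()*Rt).as_rotvec();d2=Rt.inv().apply(np.array(pos)-s["tcp_pos"])
    print("t",round(s["time_s"],2),"pos",s["tcp_pos"],"rpy",s["eef_rot"],"F",s["contact_force"],"w",s["gripper_width"])
    print("shift first",d,"n",np.linalg.norm(d)/.0417,"| turn",rv,"deg",np.degrees(np.linalg.norm(rv)),"| shift after turn",d2)
def hold2tcp(P,Rt): return np.array(P)+Rt.apply([0,0,.0188])
E
python3 - <<'E'
from h import *
go([.475,-.082,.226],tilt(177.4,0))
E
```

```text
t 1.2 pos [ 0.2275 -0.6355  0.2265] rpy [ 179.9982   -0.002  -160.3022] F [-0.1101  0.5612  0.1901] w 0.08772956037108992
shift first [-0.4196  0.4377  0.0005] n 14.539915693789668 | turn [ 0.     -0.      0.3892] deg 22.29775040777209 | shift after turn [-0.2222  0.5641  0.0005]
```

```bash
python3 -m inch '-.0262 .0274 0 0 0 0 1;-.0262 .0274 0 0 0 0 1;-.0262 .0274 0 0 0 0 1;-.0262 .0274 0 0 0 0 1;-.0262 .0274 0 0 0 0 1;-.0262 .0274 0 0 0 0 1;-.0262 .0274 0 0 0 0 1;-.0262 .0274 0 0 0 0 1;-.0262 .0274 0 0 0 0 1;-.0262 .0274 0 0 0 0 1;-.0262 .0274 0 0 0 0 1;-.0262 .0274 0 0 0 0 1;-.0262 .0274 0 0 0 0 1;-.0262 .0274 0 0 0 0 1;-.0262 .0274 0 0 0 0 1;-.0262 .0274 0 0 0 0 1;0 0 0 0 0 .0973 1;0 0 0 0 0 .0973 1;0 0 0 0 0 .0973 1;0 0 0 0 0 .0973 1'
python3 - <<'E'
from h import *
print(r.get_state()["joints"])
p=r.camera_params("wrist");im=r.capture("wrist");cv2.imwrite("pics/w1.png",im[:,:,::-1])
print(proj(p,[[.4753,-.0823,.022]]))
E
```

```text
time_s: 2.87
tcp_pos: [0.4745, -0.0809, 0.2267]
eef_rot: [180.0, 0.0, 177.2]
contact_force: [-1.1, 0.7, 0.7]
gripper_width: 0.0881
[  13.8004    1.9984  -22.9195    0.0001  -65.0706 -106.6195]
[[278.9118 185.2527]]
```

View pics/w1.png

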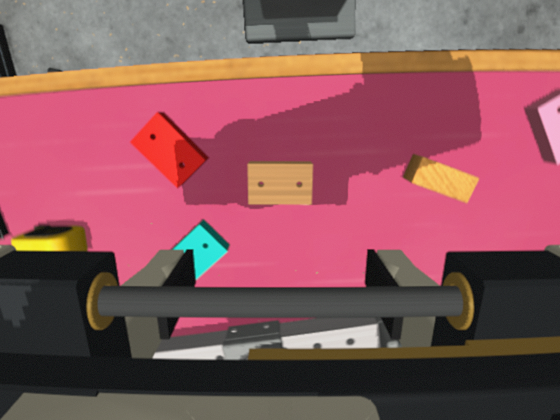

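The wrist view shows the pale cleat with its two narrow holes at (261,184) and (299,184). No other cleat-shaped block is near it. This enlarged crop confirms it's the right one, and I'll measure from it.

Run:
```python
from h import *
a=cv2.imread("pics/w1.png"); cv2.imwrite("pics/w1c.png",cv2.resize(a[140:230,220:340],None,fx=6,fy=6,interpolation=cv2.INTER_CUBIC))
p=r.camera_params("wrist")
print(world(p,[(261,184.5),(299,184.5)],.022), world(p,[(248,163.5),(313,163.5),(313,205),(248,205)],.022))
Rt=tilt(177.4,-38)
P=hold2tcp([.4755,-.082,.0235],Rt);print(P,Rt.apply([0,0,1]))
go([.4755-.06,-.082,.10],Rt)
```

```text
[[ 0.4733 -0.102   0.022 ]
 [ 0.4756 -0.0605  0.022 ]] [[ 0.4495 -0.1143  0.022 ]
 [ 0.4534 -0.0445  0.022 ]
 [ 0.4997 -0.0459  0.022 ]
 [ 0.4957 -0.1181  0.022 ]]
[ 0.4871 -0.0825  0.0087] [ 0.615  -0.0279 -0.788 ]
t 2.92 pos [ 0.4745 -0.0811  0.2267] rpy [179.9937   0.0106 176.7686] F [-0.9634 -0.048   0.4157] w 0.08771689000769058
shift first [ 0.0588 -0.0042  0.1266] n 3.3503784867771373 | turn [-0.0035 -0.663  -0.0106] deg 37.994376760282535 | shift after turn [ 0.1244 -0.0036  0.0636]
```

View pics/w1c.png

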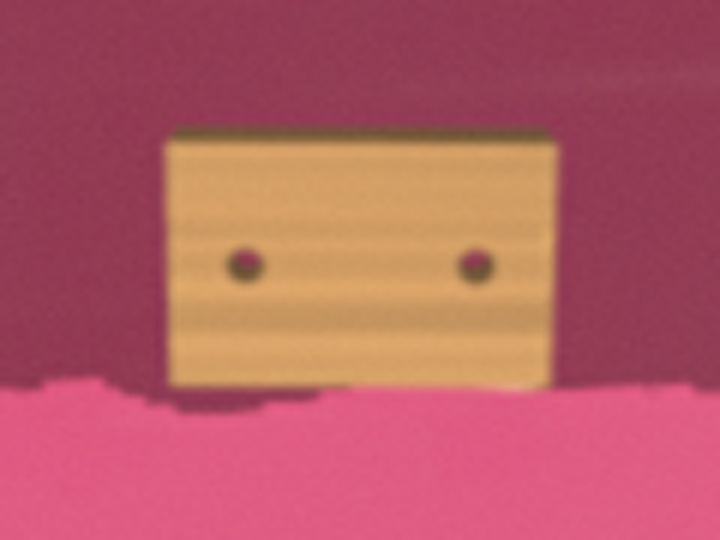

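```bash
python3 -m inch '0 0 0 0 -.1105 0 1;0 0 0 0 -.1105 0 1;0 0 0 0 -.1105 0 1;0 0 0 0 -.1105 0 1;0 0 0 0 -.1105 0 1;0 0 0 0 -.1105 0 1;.0311 0 .0159 0 0 0 1;.0311 0 .0159 0 0 0 1;.0311 0 .0159 0 0 0 1;.0311 0 .0159 0 0 0 1;0 0 0 0 0 0 1'
python3 - <<'E'
from h import *
print(r.get_state()["joints"])
Rt=tilt(177,-38)
go(hold2tcp([.4748,-.0818,.0235],Rt),Rt)
E
```

```text
time_s: 3.83
tcp_pos: [0.4348, -0.1265, 0.1597]
eef_rot: [175.2, 31.6, 177.5]
contact_force: [0.5, -0.5, 0.5]
gripper_width: 0.0878
[  10.4783  -14.2914  -58.2517    8.5091  -14.2932 -109.2978]
t 3.83 pos [ 0.4348 -0.1265  0.1597] rpy [175.2283  31.6381 177.4788] F [ 0.5349 -0.4531  0.5301] w 0.0877562201581297
shift first [0.037  0.0333 0.1579] n 3.9695047740177443 | turn [ 0.088  -0.1113  0.0022] deg 8.127719020923728 | shift after turn [0.0542 0.0468 0.1493]
```

```bash
cat > kin.py <<'E'
from h import *
from scipy.optimize import least_squares
Rx=lambda a:Ro.from_euler("x",a,degrees=True);Ry=lambda a:Ro.from_euler("y",a,degrees=True);Rz=lambda a:Ro.from_euler("z",a,degrees=True)
# L: L2,L3,H,a1,e(elbow vertical offs),off pre,off post,D
def fk(q,L,s4=1,s6=1):
    R1=Rz(q[0]);R2=R1*Ry(q[1]);
    p=R1.apply([L[3],-L[5],L[2]])+R2.apply([0,0,L[0]])
    R3=R2*Ry(-q[2]); R4=R3*Rx(s4*q[3]); p=p+R3.apply([L[1],0,L[4]])
    R5=R4*Ry(-q[4]) ; R6=R5*Rx(s6*q[5]) # tool along x of R5
    p=p+R5.apply([L[7],-L[6],0])
    return p,R6
E
python3 - <<'E'
from kin import *
D=[([-53.794,20.568,.66,0,-70.136,-16.507],[.2274,-.6353,.2265],[180,0,-160.305]),
([13.8004,1.9984,-22.9195,0.0001,-65.0706,-106.6195],[.4745,-.0811,.2267],[180,0,176.77]),
([10.4783,-14.2914,-58.2517,8.5091,-14.2932,-109.2978],[.4348,-.1265,.1597],[175.2283,31.6381,177.4788])]
for q,p,e in D:
  for s4 in(1,-1):
    for s6 in (1,-1):
        R=fk(q,[0]*8,s4,s6)[1]; T=rpy(e); 
        print(s4,s6,R.apply([1,0,0]),T.apply([0,0,1]), "y",T.apply([0,1,0]),R.apply([0,1,0]),R.apply([0,0,1]))
E
```

```text
1 1 [-0.0005  0.0006 -1.    ] [-0.  0. -1.] y [-0.337   0.9415  0.    ] [0.6058 0.7956 0.0002] [ 0.7956 -0.6058 -0.0007]
1 -1 [-0.0005  0.0006 -1.    ] [-0.  0. -1.] y [-0.337   0.9415  0.    ] [ 0.9415  0.3371 -0.0002] [ 0.3371 -0.9415 -0.0007]
-1 1 [-0.0005  0.0006 -1.    ] [-0.  0. -1.] y [-0.337   0.9415  0.    ] [0.6058 0.7956 0.0002] [ 0.7956 -0.6058 -0.0007]
-1 -1 [-0.0005  0.0006 -1.    ] [-0.  0. -1.] y [-0.337   0.9415  0.    ] [ 0.9415  0.3371 -0.0002] [ 0.3371 -0.9415 -0.0007]
1 1 [ 0.0002  0.     -1.    ] [ 0.  0. -1.] y [0.0563 0.9984 0.    ] [-0.8623 -0.5063 -0.0002] [-0.5063  0.8623 -0.0001]
1 -1 [ 0.0002  0.     -1.    ] [ 0.  0. -1.] y [0.0563 0.9984 0.    ] [ 0.9988 -0.0492  0.0002] [-0.0492 -0.9988 -0.0001]
-1 1 [ 0.0002  0.     -1.    ] [ 0.  0. -1.] y [0.0563 0.9984 0.    ] [-0.8623 -0.5063 -0.0002] [-0.5063  0.8623 -0.0001]
-1 -1 [ 0.0002  0.     -1.    ] [ 0.  0. -1.] y [0.0563 0.9984 0.    ] [ 0.9988 -0.0492  0.0002] [-0.0492 -0.9988 -0.0001]
1 1 [ 0.5126  0.132  -0.8484] [ 0.5259  0.0601 -0.8484] y [0.0002 0.9975 0.0708] [-0.7809 -0.3392 -0.5246] [-0.357   0.9314 -0.0708]
1 -1 [ 0.5126  0.132  -0.8484] [ 0.5259  0.0601 -0.8484] y [0.0002 0.9975 0.0708] [ 0.833  -0.3159  0.4542] [-0.2081 -0.9396 -0.2719]
-1 1 [ 0.5259  0.0601 -0.8484] [ 0.5259  0.0601 -0.8484] y [0.0002 0.9975 0.0708] [-0.6649 -0.593  -0.4542] [-0.5304  0.803  -0.2719]
-1 -1 [ 0.5259  0.0601 -0.8484] [ 0.5259  0.0601 -0.8484] y [0.0002 0.9975 0.0708] [ 0.8506 -0.0375  0.5246] [-0.0002 -0.9975 -0.0708]
```

```bash
cat >> kin.py <<'E'
DATA=[([-53.794,20.568,.66,0,-70.136,-16.507],[.2274,-.6353,.2265]),
([13.8004,1.9984,-22.9195,0.0001,-65.0706,-106.6195],[.4745,-.0811,.2267]),
([10.4783,-14.2914,-58.2517,8.5091,-14.2932,-109.2978],[.4348,-.1265,.1597])]
def full(x): return [x[0],x[1],x[2],0,0,x[3],x[4],x[5]]
def fit():
    f=lambda x:np.concatenate([fk(q,full(x),-1,-1)[0]-p for q,p in DATA]+[1e-3*(x[4:5]-0)])
    return least_squares(f,[.6,.46,.2,.19,0,.42])
LO=np.array([-176.03,-82.01,-58.28,-173.87,-174.79,-173.66]);HI=np.array([176.03,121.73,71.71,95.51,-.11,173.66])
def ik(pos,Rt,x,q0=None):
    best=None
    cands=[q0] if q0 is not None else [np.array([a,10,-20,b,-70,c]) for a in(-30,10,40) for b in(-90,-45,0,45,80) for c in(-100,0,90)]
    for c in cands:
        def f(q):
            p,R=fk(q,full(x),-1,-1);M=R.as_matrix();T=Ro.from_matrix(np.c_[-M[:,1],-M[:,2],M[:,0]])
            return np.r_[(p-pos)*10,(T.inv()*Rt).as_rotvec()]
        s=least_squares(f,np.clip(c,LO+1,HI-1),bounds=(LO,HI),x_scale=50.)
        if best is None or s.cost<best.cost-1e-9: best=s
        if best.cost<1e-7: break
    return best.x,best.cost
E
python3 - <<'E'
from kin import *
s=fit();print(s.x,s.cost,s.fun)
x=s.x
# radial
for X in(.475,.5,.53,.56):
  for th in(-45,-38,-30,50,60):
    Rt=tilt(177,th);q,c=ik(hold2tcp([X,-.06,.024],Rt),Rt,x);print("rad",X,th,q,"%.1e"%c)
for X in(.475,.5,.53):
  for yaw in (87,-93):
   for th in(-50,-45,45,50):
    Rt=tilt(yaw,th);q,c=ik(hold2tcp([X,-.06,.024],Rt),Rt,x);print("lat",X,yaw,th,q,"%.1e"%c)
E
```

```text
[0.6013 0.4636 0.1993 0.0012 0.1906 0.3781] 5.538201362524461e-08 [-0.0001  0.     -0.0002  0.      0.0001  0.0001  0.     -0.0001  0.
  0.0002]
rad 0.475 -45 [ -40.6493   19.2092  -52.166  -125.2025  -31.9101   68.3425] 1.5e-24
rad 0.475 -38 [ -5.3209  11.4938 -40.3518 -82.9295  -1.4396  -5.2434] 4.4e-19
rad 0.475 -30 [  6.0141  12.0443 -43.4003 -54.3224  -0.11   -43.3156] 6.9e-03
rad 0.475 50 [  8.8927  46.3398  -0.6375  -9.091  -92.3792 -98.0899] 4.7e-23
rad 0.475 60 [   8.3013   52.3522    5.0933   -9.9944 -102.0725  -97.817 ] 4.2e-31
rad 0.5 -45 [ -37.1965   19.5602  -49.3978 -126.3036  -29.5472   65.8446] 3.1e-21
rad 0.5 -38 [ -2.9928  13.1846 -38.3286 -79.9205  -0.11   -10.0856] 3.6e-05
rad 0.5 -30 [  7.716   13.7752 -42.2647 -47.5549  -0.11   -51.5542] 7.5e-03
rad 0.5 50 [  8.607   47.9316   3.196   -8.8953 -94.6245 -98.2441] 5.7e-22
rad 0.5 60 [   8.0452   53.922     9.1407   -9.8698 -104.5437  -98.0761] 2.7e-20
rad 0.53 -45 [ -33.5243   20.2093  -45.9308 -127.0403  -26.7394   62.8308] 6.0e-20
rad 0.53 -38 [ -2.685   15.1508 -35.6571 -79.4965  -0.11   -10.7509] 2.3e-04
rad 0
[... 1886 characters left out ...]
107 -47.4265  45.8374 -55.3908 -82.4527] 1.5e-23
lat 0.53 87 -50 [ 34.5794  35.8252 -44.0177  46.6444 -56.6105  99.6358] 1.2e-19
lat 0.53 87 -45 [ 33.0758  33.2232 -44.5747  45.7659 -52.906  102.3667] 5.0e-19
lat 0.53 87 45 [ -18.5862   34.6947   -7.9589  -46.3923  -70.1609 -138.861 ] 5.6e-30
lat 0.53 87 50 [ -21.1689   37.225    -6.1696  -49.0687  -74.4525 -135.7771] 7.0e-29
lat 0.53 -93 -50 [-21.1689  37.225   -6.1696 -49.0687 -74.4525  44.2229] 4.9e-24
lat 0.53 -93 -45 [-18.5862  34.6947  -7.9589 -46.3923 -70.1609  41.139 ] 3.1e-26
lat 0.53 -93 45 [ 33.0758  33.2232 -44.5747  45.7659 -52.906  -77.6333] 2.8e-24
lat 0.53 -93 50 [ 34.5794  35.8252 -44.0177  46.6444 -56.6105 -80.3642] 2.3e-27
```

Run:
```python
from h import *
go([.475,-.08,.2],tilt(177,0))
Rt=tilt(-93,-42); print((tilt(177,0).inv()*Rt).as_rotvec())
```

```text
t 3.83 pos [ 0.4348 -0.1265  0.1597] rpy [175.2283  31.6381 177.4788] F [ 0.5349 -0.4531  0.5301] w 0.0877562201581297
shift first [-0.0536  0.0493 -0.0103] n 1.7638623772543585 | turn [0.0835 0.5515 0.0311] deg 32.00999699252408 | shift after turn [-0.0377  0.0486 -0.0403]
[-0.5734 -0.5734 -1.4937]
```

```bash
python3 -m inch '0 0 0 .0139 .0919 .0052 1;0 0 0 .0139 .0919 .0052 1;0 0 0 .0139 .0919 .0052 1;0 0 0 .0139 .0919 .0052 1;0 0 0 .0139 .0919 .0052 1;0 0 0 .0139 .0919 .0052 1;-.0126 .0162 -.0134 0 0 0 1;-.0126 .0162 -.0134 0 0 0 1;-.0126 .0162 -.0134 0 0 0 1;0 0 0 0 0 -.12 1;0 0 0 0 0 -.12 1;0 0 0 0 0 -.12 1;0 0 0 0 0 -.12 1;0 0 0 0 0 -.12 1;0 0 0 0 0 -.12 1;0 0 0 0 0 -.12 1;0 0 0 0 0 -.12 1;0 0 0 0 0 -.12 1;0 0 0 0 0 -.12 1;0 0 0 0 0 -.12 1'
python3 - <<'E'
from kin import *
print(r.get_state()["joints"])
s=r.get_state()
Rt=tilt(-93,-42);P=hold2tcp([.4748,-.0918,.0225],Rt);print(P)
A=P-Rt.apply([0,0,.09]); print("pre",A,fit().x)
print(ik(A,Rt,fit().x)) 
go(A,Rt)
E
```

```text
time_s: 5.5
tcp_pos: [0.4774, -0.0792, 0.2031]
eef_rot: [-179.8, -0.0, -106.9]
contact_force: [-0.3, -0.6, -0.2]
gripper_width: 0.0878
[ 14.0465   3.214  -24.9521   0.162  -61.6512 -31.0344]
[ 0.4755 -0.0792  0.0085]
pre [ 0.4723 -0.1394  0.0754] [0.6013 0.4636 0.1993 0.0012 0.1906 0.3781]
(array([-26.2146,  28.2084,  -8.3307, -39.1961, -76.6715,  40.6381]), np.float64(6.079775648441626e-30))
t 5.5 pos [ 0.4774 -0.0792  0.2031] rpy [-179.7699   -0.0283 -106.9112] F [-0.3046 -0.6243 -0.2237] w 0.08775658050571115
shift first [ 0.059  -0.0121  0.1277] n 3.386026393277588 | turn [-0.0927 -0.7303 -0.2304] deg 44.198744280915726 | shift after turn [0.1302 0.0019 0.0545]
```

```bash
python3 -m inch '0 0 0 -.0103 -.0811 -.0256 1;0 0 0 -.0103 -.0811 -.0256 1;0 0 0 -.0103 -.0811 -.0256 1;0 0 0 -.0103 -.0811 -.0256 1;0 0 0 -.0103 -.0811 -.0256 1;0 0 0 -.0103 -.0811 -.0256 1;0 0 0 -.0103 -.0811 -.0256 1;0 0 0 -.0103 -.0811 -.0256 1;0 0 0 -.0103 -.0811 -.0256 1;.026 .0004 .011 0 0 0 1;.026 .0004 .011 0 0 0 1;.026 .0004 .011 0 0 0 1;.026 .0004 .011 0 0 0 1;.026 .0004 .011 0 0 0 1;0 0 0 0 0 0 1' 30
python3 - <<'E'
from h import *
im=r.capture("wrist");cv2.imwrite("pics/w2.png",im[:,:,::-1])
Rt=tilt(-93,-42);P=hold2tcp([.4748,-.0918,.0225],Rt)
go(P,Rt)
E
```

```text
time_s: 6.75
tcp_pos: [0.4691, -0.1394, 0.07]
eef_rot: [179.4, 42.1, -93.8]
contact_force: [-0.5, 0.4, -0.1]
gripper_width: 0.0878
t 6.8 pos [ 0.47   -0.1389  0.0723] rpy [179.5674  42.1066 -93.7479] F [0.2272 0.6259 0.7797] w 0.08776004256171095
shift first [-0.0017 -0.0022  0.0874] n 2.0979462435232743 | turn [-0.0012  0.0019 -0.0097] deg 0.5695774623520223 | shift after turn [-0.0018 -0.0023  0.0874]
```

View pics/w2.png

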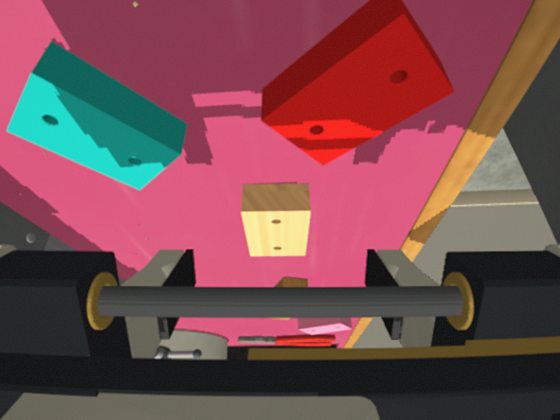

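The cleat at (276,220) is centred between the fingers. The red and turquoise blocks are behind and clear of the path.

```bash
python3 -m inch '-.0004 -.0005 .018 0 0 0 1;-.0004 -.0005 .018 0 0 0 1;-.0004 -.0005 .018 0 0 0 1;-.0004 -.0005 .018 0 0 0 1;-.0002 -.0003 .0142 0 0 0 1;0 0 0 0 0 0 1'
python3 - <<'E'
from h import *
Rt=tilt(-93,-42);P=hold2tcp([.4748,-.0918,.0225],Rt)
go(P,Rt)
E
```

```text
time_s: 7.3
tcp_pos: [0.477, -0.0776, 0.0116]
eef_rot: [179.9, 42.1, -93.4]
contact_force: [-0.2, 0.5, -0.3]
gripper_width: 0.0877
t 7.3 pos [ 0.477  -0.0776  0.0116] rpy [179.8876  42.0723 -93.4155] F [-0.1648  0.4977 -0.2752] w 0.08770660318711718
shift first [0.0033 0.0014 0.0012] n 0.09104121829863629 | turn [-0.0029  0.0013 -0.0054] deg 0.3576558977439307 | shift after turn [0.0033 0.0015 0.0012]
```

```bash
python3 -m inch '.003 .0014 .001 0 0 0 1;0 0 0 0 0 0 .4;0 0 0 0 0 0 .4;0 0 0 0 0 0 .4;0 0 0 0 0 0 .4;0 0 0 0 0 0 .4;0 0 0 0 0 0 .4' 35
python3 - <<'E'
from h import *
im=r.capture("wrist");cv2.imwrite("pics/w3.png",im[:,:,::-1])
Rt=tilt(-93,-42);P=hold2tcp([.4748,-.0918,.0225],Rt)
go(P,Rt)
E
```

```text
time_s: 7.88
tcp_pos: [0.4759, -0.0814, 0.0094]
eef_rot: [180.0, 42.0, -93.5]
contact_force: [-0.7, -0.0, -0.4]
gripper_width: 0.0534
t 7.93 pos [ 0.4759 -0.0813  0.0093] rpy [179.9651  42.016  -93.4801] F [0.1527 0.6644 0.7596] w 0.048744812131593804
shift first [-0.001   0.0006  0.002 ] n 0.054458609297052867 | turn [-0.005   0.0003 -0.0062] deg 0.45776321220922955 | shift after turn [-0.001   0.0005  0.002 ]
```

View pics/w3.png

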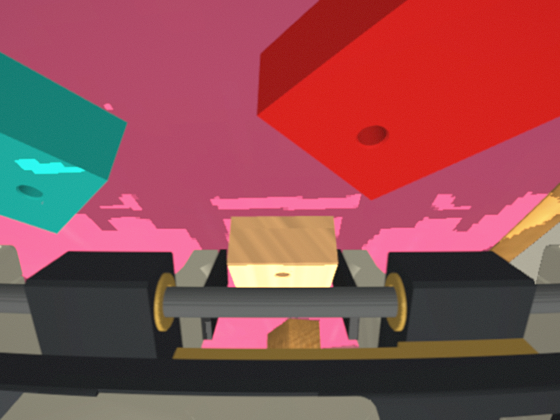

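Still closing. I'll let it finish at 0 opening, then lift and check.

```bash
python3 -m inch '0 0 0 0 0 0 .2;0 0 0 0 0 0 .2;0 0 0 0 0 0 .2;0 0 0 0 0 0 .2' 35
python3 - <<'E'
from h import *
Rt=tilt(-93,-42)
s=r.get_state();go(s["tcp_pos"]+[0,0,.13],Rt)
E
```

```text
time_s: 8.27
tcp_pos: [0.4758, -0.0813, 0.0093]
eef_rot: [179.9, 42.0, -93.5]
contact_force: [-0.5, -1.3, 2.3]
gripper_width: 0.0447
t 8.27 pos [ 0.4758 -0.0813  0.0093] rpy [179.9461  42.0176 -93.473 ] F [-0.4649 -1.3353  2.322 ] w 0.044670895071324525
shift first [-0.087   0.0001 -0.0966] n 3.117505995203837 | turn [-0.0046  0.0003 -0.0061] deg 0.4391361908046638 | shift after turn [-0.087   0.     -0.0966]
```

```bash
python3 -m inch '-.0218 0 -.0242 0 0 0 .2;-.0218 0 -.0242 0 0 0 .2;-.0218 0 -.0242 0 0 0 .2;-.0218 0 -.0242 0 0 0 .2;0 0 0 0 .1047 0 .2;0 0 0 0 .1047 0 .2;0 0 0 0 .1047 0 .2;0 0 0 0 .1047 0 .2;0 0 0 0 .1047 0 .2;0 0 0 0 .1047 0 .2;0 0 0 0 .1047 0 .2;0 0 0 0 .1047 0 .2;0 0 0 0 .1047 0 .2;0 0 0 0 .1047 0 .2;0 0 0 0 .1047 0 .2;0 0 0 0 .1047 0 .2;0 0 0 0 .1047 0 .2;0 0 0 0 .1047 0 .2;0 0 0 0 .1047 0 .2;0 0 0 0 0 0 .2'
python3 - <<'E'
from h import *
im=r.capture("wrist");cv2.imwrite("pics/w4.png",im[:,:,::-1])
im=r.capture("side");cv2.imwrite("pics/s4.png",cv2.resize(im[140:340,180:420,::-1],None,fx=3,fy=3))
Rt=tilt(-93,48);P=hold2tcp([.475,-.0685,.0455],Rt)
go(P,Rt)
E
```

```text
time_s: 9.93
tcp_pos: [0.4761, -0.08, 0.1377]
eef_rot: [179.7, -48.5, -93.0]
contact_force: [0.2, -0.4, -1.4]
gripper_width: 0.0447
t 10.03 pos [ 0.4757 -0.0806  0.1384] rpy [179.7273 -47.9834 -93.1644] F [-0.1871 -0.4684 -0.271 ] w 0.04493312113685035
shift first [-0.0771  0.001   0.072 ] n 2.529406763776283 | turn [ 0.0069  0.0003 -0.0019] deg 0.410270565664548 | shift after turn [-0.0771  0.0013  0.072 ]
```

View pics/w4.png

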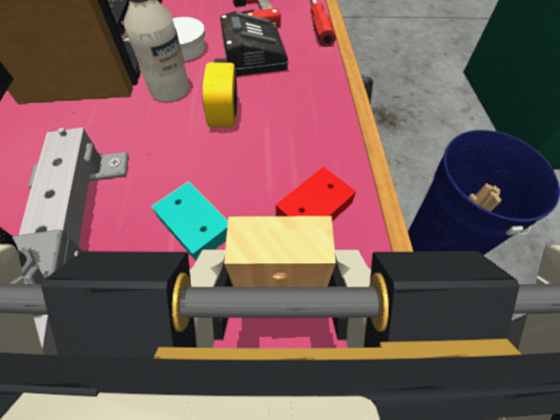

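View pics/s4.png

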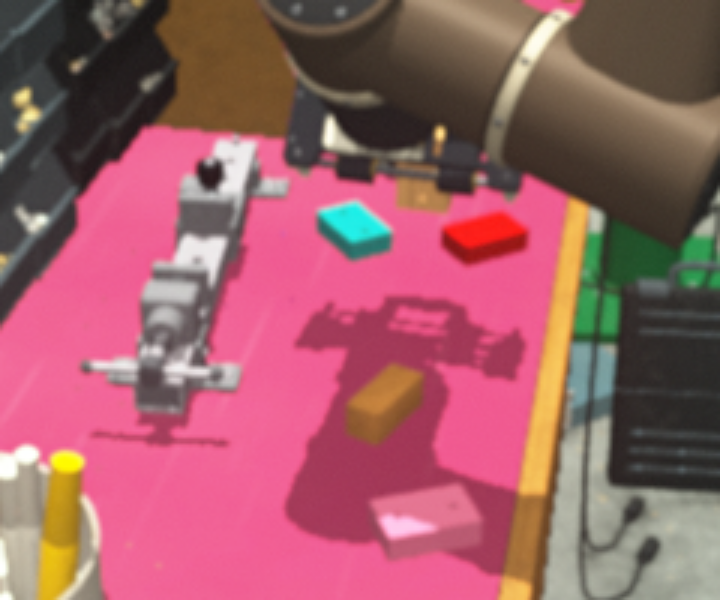

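The cleat is held turned by 90°, at (280,245) in the wrist view, and the space below is free. I'll lower it onto its end.

```bash
python3 -m inch '-.0147 .0002 .0137 0 0 0 .2;-.0147 .0002 .0137 0 0 0 .2;-.0147 .0002 .0137 0 0 0 .2;-.0147 .0002 .0137 0 0 0 .2;-.0115 .0002 .0105 0 0 0 .2;-.0045 0 .0042 0 0 0 .2;0 0 0 0 0 0 .2;0 0 0 0 0 0 .2'
python3 - <<'E'
from h import *
Rt=tilt(-93,48);P=hold2tcp([.475,-.0685,.0475],Rt)
go(P,Rt)
E
```

```text
time_s: 10.7
tcp_pos: [0.475, -0.0829, 0.0381]
eef_rot: [180.0, -47.9, -93.5]
contact_force: [-0.4, 0.0, 0.1]
gripper_width: 0.0449
t 10.7 pos [ 0.475  -0.0829  0.0381] rpy [179.9955 -47.8983 -93.4968] F [-0.3995  0.0283  0.1197] w 0.04489358426463701
shift first [-0.0026  0.0007  0.0018] n 0.07780394578922313 | turn [ 0.0065  0.0018 -0.0058] deg 0.5103487536493803 | shift after turn [-0.0026  0.0007  0.0018]
```

```bash
python3 -m inch '-.0012 0 .0011 0 0 0 .2;-.0012 0 .0011 0 0 0 .2;0 0 0 0 0 0 .2'; python3 -m inch '-.0005 0 .0004 0 0 0 .2;0 0 0 0 0 0 .2'
```

```text
time_s: 10.95
tcp_pos: [0.4754, -0.0825, 0.0352]
eef_rot: [-179.9, -48.0, -93.5]
contact_force: [0.1, 0.9, 4.2]
gripper_width: 0.0448
time_s: 11.12
tcp_pos: [0.4754, -0.0825, 0.0352]
eef_rot: [-179.9, -48.0, -93.5]
contact_force: [-3.0, 3.2, 12.2]
gripper_width: 0.0444
```

```bash
python3 -m inch '.0006 0 -.0005 0 0 0 .2;0 0 0 0 0 0 .75;0 0 0 0 0 0 .85;0 0 0 0 0 0 .95;0 0 0 0 0 0 .95;0 0 0 0 0 0 .95'
python3 - <<'E'
from h import *
im=r.capture("wrist");cv2.imwrite("pics/w5.png",im[:,:,::-1])
s=r.get_state();print(s["gripper_width"],s["contact_force"],s["tcp_pos"])
E
```

```text
time_s: 11.62
tcp_pos: [0.4747, -0.0827, 0.0342]
eef_rot: [179.9, -48.0, -93.4]
contact_force: [-0.3, -0.3, -0.2]
gripper_width: 0.0722
0.07671874623125267 [0.1242 0.1127 0.526 ] [ 0.4747 -0.0827  0.0342]
```

View pics/w5.png

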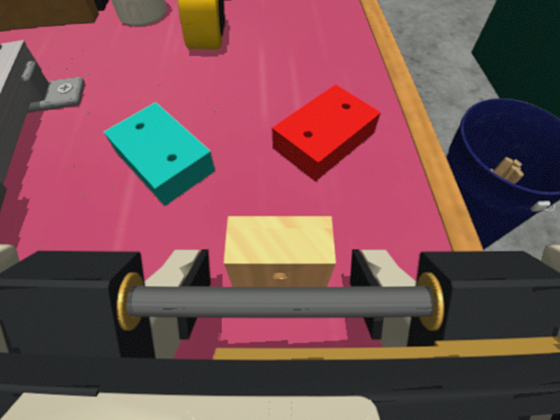

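```bash
python3 -m inch '0 0 -.03 0 0 0 .95;0 0 -.03 0 0 0 .95;0 0 -.03 0 0 0 .95;.026 0 -.024 0 0 0 1;.026 0 -.024 0 0 0 1;0 0 0 0 -.1047 0 1;0 0 0 0 -.1047 0 1;0 0 0 0 -.1047 0 1;0 0 0 0 -.1047 0 1;0 0 0 0 -.1047 0 1;0 0 0 0 -.1047 0 1;0 0 0 0 -.1047 0 1;0 0 0 0 -.1047 0 1;0 0 0 0 -.1047 0 1;0 0 0 0 -.1047 0 1;0 0 0 0 -.1047 0 1;0 0 0 0 -.1047 0 1;0 0 0 0 -.1047 0 1;0 0 0 0 -.1047 0 1;0 0 0 0 -.1047 0 1'
python3 - <<'E'
from h import *
Rt=tilt(-93.4,-42);P=hold2tcp([.475,-.0915,.043],Rt)
print(P,P-Rt.apply([0,0,.08]))
go(P-Rt.apply([0,0,.08]),Rt)
im=r.capture("wrist");cv2.imwrite("pics/w6.png",im[:,:,::-1])
im=r.capture("top");cv2.imwrite("pics/t6.png",cv2.resize(im[110:300,120:370,::-1],None,fx=3.1,fy=3.1))
E
```

```text
time_s: 13.33
tcp_pos: [0.4799, -0.0155, 0.1665]
eef_rot: [-179.7, 42.3, -93.3]
contact_force: [-0.0, 0.1, -0.5]
gripper_width: 0.0876
[ 0.4757 -0.0789  0.029 ] [ 0.4726 -0.1324  0.0885]
t 13.33 pos [ 0.4799 -0.0155  0.1665] rpy [-179.7367   42.3196  -93.3022] F [-0.0068  0.0546 -0.4898] w 0.08756168920328405
shift first [ 0.1391  0.0005 -0.0211] n 3.3744492452833046 | turn [-0.0034  0.0056  0.0013] deg 0.38269131029788184 | shift after turn [ 0.1392  0.0004 -0.0203]
```

View pics/w6.png

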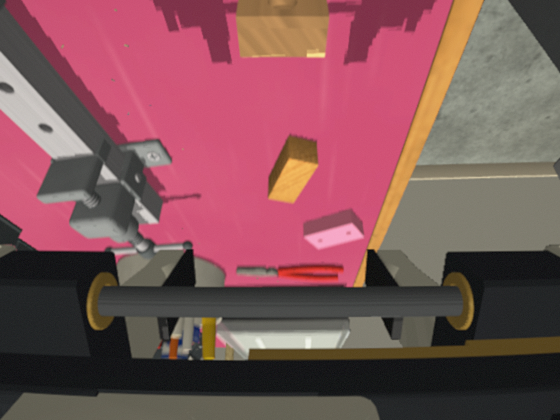

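View pics/t6.png

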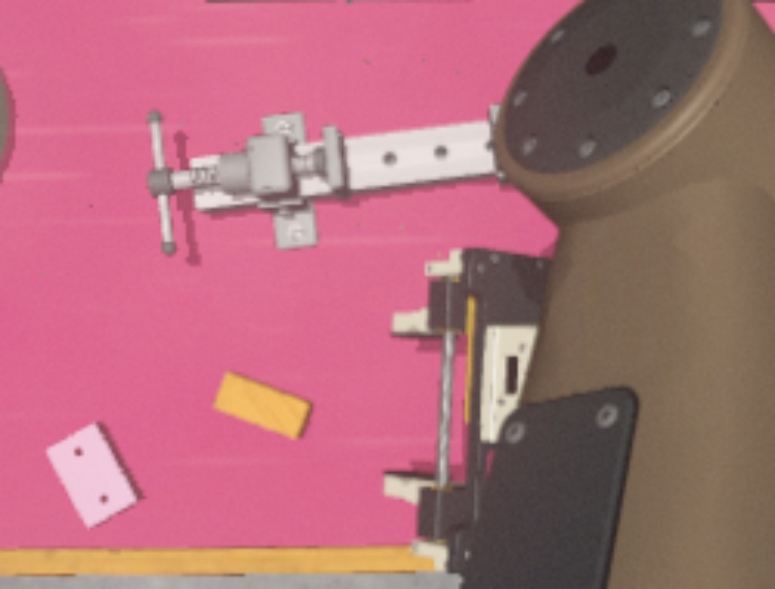

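The cleat stands upright at (283,30) in the wrist view, lined up between the fingers. I'll approach it from the other side.

```bash
python3 -m inch '.028 .0001 -.004 0 0 0 1;.028 .0001 -.004 0 0 0 1;.028 .0001 -.004 0 0 0 1;.028 .0001 -.004 0 0 0 1;.027 .0001 -.004 0 0 0 1;0 0 0 0 0 0 1;0 0 0 0 0 0 1'
python3 - <<'E'
from h import *
im=r.capture("wrist");cv2.imwrite("pics/w7.png",im[:,:,::-1])
Rt=tilt(-93.4,-42);P=hold2tcp([.475,-.0915,.043],Rt);go(P,Rt)
E
```

```text
time_s: 14.02
tcp_pos: [0.4709, -0.1317, 0.0861]
eef_rot: [179.7, 42.0, -93.7]
contact_force: [-0.1, 0.2, 0.4]
gripper_width: 0.0875
t 14.07 pos [ 0.4713 -0.1311  0.0869] rpy [179.8522  41.9914 -93.5517] F [0.5451 0.4137 0.8776] w 0.08724658338666236
shift first [-0.0001 -0.0014  0.078 ] n 1.8718276512608552 | turn [ 0.0008 -0.0001 -0.002 ] deg 0.12217606927423544 | shift after turn [-0.0001 -0.0014  0.078 ]
```

View pics/w7.png

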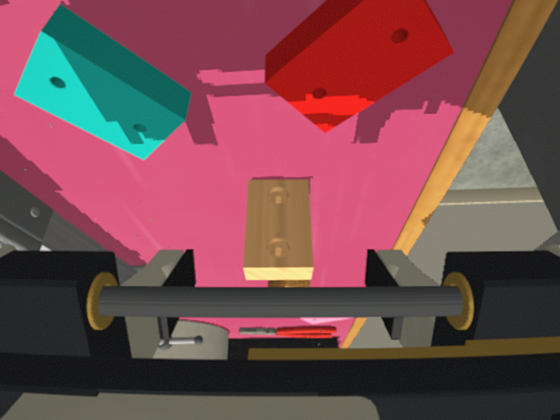

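The cleat stands on end with its recessed face (recesses at (279,194) and (279,247)) towards the camera, centred between the fingers. I'll grip it.

```bash
python3 -m inch '0 -.0003 .0195 0 0 0 1;0 -.0003 .0195 0 0 0 1;0 -.0003 .0195 0 0 0 1;0 -.0003 .0195 0 0 0 1;0 0 0 0 0 0 .8;0 0 0 0 0 0 .2;0 0 0 0 0 0 .2;0 0 0 0 0 0 .2;0 0 0 0 0 0 .2;0 0 0 0 0 0 .2;0 0 0 0 0 0 .2;0 0 0 0 0 0 .2;0 0 0 0 0 0 .2;0 0 0 0 0 0 .2' 35
python3 - <<'E'
from h import *
Rt=tilt(-93.4,-42);P=hold2tcp([.475,-.0915,.043],Rt);go(P,Rt)
E
```

```text
time_s: 15.23
tcp_pos: [0.4758, -0.0798, 0.0295]
eef_rot: [180.0, 42.0, -93.5]
contact_force: [-0.7, -2.2, 4.9]
gripper_width: 0.045
t 15.23 pos [ 0.4758 -0.0798  0.0295] rpy [179.9804  42.0101 -93.4622] F [-0.7175 -2.1915  4.938 ] w 0.04496137871478508
shift first [-0.0004  0.0001  0.0009] n 0.024145666991385907 | turn [-0.0004  0.0002 -0.0008] deg 0.05216556456658329 | shift after turn [-0.0004  0.0001  0.0009]
```

```bash
python3 -m inch '-.0174 0 -.0193 0 0 0 .2;-.0174 0 -.0193 0 0 0 .2;-.0174 0 -.0193 0 0 0 .2;-.0174 0 -.0193 0 0 0 .2;0 0 0 0 .1047 0 .2;0 0 0 0 .1047 0 .2;0 0 0 0 .1047 0 .2;0 0 0 0 .1047 0 .2;0 0 0 0 .1047 0 .2;0 0 0 0 .1047 0 .2;0 0 0 0 .1047 0 .2;0 0 0 0 .1047 0 .2;0 0 0 0 .1047 0 .2;0 0 0 0 .1047 0 .2;0 0 0 0 .1047 0 .2;0 0 0 0 .1047 0 .2;0 0 0 0 .1047 0 .2;0 0 0 0 .1047 0 .2;0 0 0 0 .1047 0 .2;0 0 0 0 0 0 .2'
python3 - <<'E'
from h import *
im=r.capture("wrist");cv2.imwrite("pics/w8.png",im[:,:,::-1])
Rt=tilt(-93.4,48);P=hold2tcp([.475,-.0725,.026],Rt)
go(P,Rt)
E
```

```text
time_s: 16.9
tcp_pos: [0.4759, -0.0784, 0.1312]
eef_rot: [179.6, -48.5, -93.0]
contact_force: [0.1, -0.3, -1.1]
gripper_width: 0.0446
t 16.95 pos [ 0.4755 -0.0786  0.1313] rpy [179.6073 -48.1674 -93.0035] F [ 0.155  -1.0934 -0.6791] w 0.044982429629208565
shift first [-0.0826  0.0003  0.0845] n 2.834362973313579 | turn [ 0.0017 -0.0029  0.0046] deg 0.3281736080971586 | shift after turn [-0.0824  0.0009  0.0848]
```

View pics/w8.png

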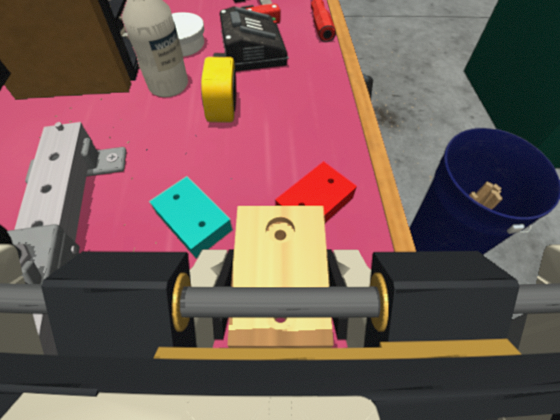

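The recessed face is now up, with the recess at (280,228). I'll lower it to the bench.

```bash
python3 -m inch '-.0165 .0001 .0169 0 0 0 .2;-.0165 .0001 .0169 0 0 0 .2;-.0165 .0001 .0169 0 0 0 .2;-.0165 .0001 .0169 0 0 0 .2;-.012 .0001 .0123 0 0 0 .2;-.0045 0 .0046 0 0 0 .2;0 0 0 0 0 0 .2;0 0 0 0 0 0 .2'; python3 -m inch '-.001 0 .0009 0 0 0 .2;0 0 0 0 0 0 .2'
```

```text
time_s: 17.62
tcp_pos: [0.4749, -0.0872, 0.0159]
eef_rot: [180.0, -47.9, -93.5]
contact_force: [-0.6, 0.1, -0.5]
gripper_width: 0.0448
time_s: 17.78
tcp_pos: [0.4753, -0.0865, 0.0146]
eef_rot: [-179.9, -47.9, -93.5]
contact_force: [0.0, 0.7, -0.6]
gripper_width: 0.0447
```

```bash
python3 -m inch '-.0013 0 .0011 0 0 0 .2;-.0013 0 .0011 0 0 0 .2;0 0 0 0 0 0 .2';  python3 -m inch '-.0008 0 .0007 0 0 0 .2;0 0 0 0 0 0 .2'
```

```text
time_s: 18.03
tcp_pos: [0.4748, -0.0867, 0.0105]
eef_rot: [180.0, -47.9, -93.4]
contact_force: [-0.2, -0.4, -1.0]
gripper_width: 0.045
time_s: 18.2
tcp_pos: [0.475, -0.0869, 0.0104]
eef_rot: [-180.0, -48.1, -93.4]
contact_force: [-2.6, 3.9, 8.3]
gripper_width: 0.0445
```

Contact (8 N). I'll ease off, release and back away along the tool axis, then bring the tool upright above the cleat.

```bash
python3 -m inch '.0004 0 -.0003 0 0 0 .2;0 0 0 0 0 0 .9;0 0 0 0 0 0 .9;0 0 0 0 0 0 .9;0 0 0 0 0 0 .9;0 0 0 0 0 0 .9;0 0 -.03 0 0 0 .9;0 0 -.03 0 0 0 .9;0 0 -.03 0 0 0 .9;.03 0 -.028 0 0 0 1;.03 0 -.028 0 0 0 1;0 0 0 0 -.105 0 1;0 0 0 0 -.105 0 1;0 0 0 0 -.105 0 1;0 0 0 0 -.105 0 1;0 0 0 0 -.105 0 1;0 0 0 0 -.105 0 1;0 0 0 0 -.105 0 1;0 0 0 0 -.105 0 1;0 0 0 0 0 0 1'
python3 - <<'E'
from h import *
im=r.capture("wrist");cv2.imwrite("pics/w9.png",im[:,:,::-1])
im=r.capture("top");cv2.imwrite("pics/t9.png",cv2.resize(im[110:300,120:370,::-1],None,fx=3.1,fy=3.1))
go([.475,-.082,.15],tilt(-93.4,0))
p=r.camera_params("wrist");print(proj(p,[.475,-.082,.022]))
E
```

```text
time_s: 19.87
tcp_pos: [0.479, -0.0198, 0.1533]
eef_rot: [-179.9, 0.6, -93.6]
contact_force: [0.6, -0.1, 1.0]
gripper_width: 0.0877
t 19.97 pos [ 0.4789 -0.0201  0.1526] rpy [179.9953   0.1422 -93.6542] F [ 0.1274 -0.4069 -0.168 ] w 0.08762960173937469
shift first [ 0.0621 -0.0001  0.0025] n 1.4895828545300505 | turn [ 0.0001  0.0025 -0.0044] deg 0.29128703119288724 | shift after turn [0.0621 0.0002 0.0026]
[[279.0033 129.2456]]
```

View pics/w9.png

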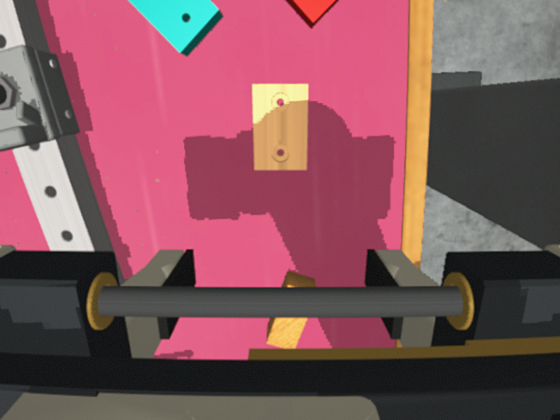

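View pics/t9.png

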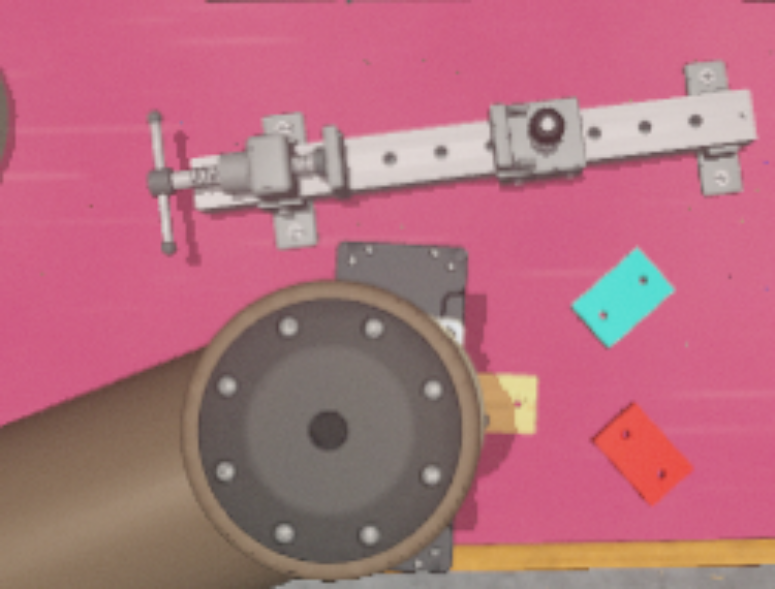

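The cleat lies flat with its recesses up, at (280,102) and (280,153) in the wrist view. Bystanders are unmoved. Next is the upright grasp.

Run:
```python
from h import *
p=r.camera_params("wrist")
W=world(p,[(252,84),(308,84),(307,170),(253.5,170)],.022);print(W,W.mean(0))
H=world(p,[(280.5,102),(280.5,153)],.022);print(H,H.mean(0),np.degrees(np.arctan2(-(H[1]-H[0])[0],(H[1]-H[0])[1])))
Rt=tilt(-93.4,0)
c=(W.mean(0)+H.mean(0))/2
print(c);go([c[0],c[1],.1],Rt)
```

```text
[[ 0.4945 -0.1192  0.022 ]
 [ 0.4493 -0.1164  0.022 ]
 [ 0.4532 -0.0463  0.022 ]
 [ 0.4991 -0.0492  0.022 ]] [ 0.474  -0.0828  0.022 ]
[[ 0.4724 -0.1037  0.022 ]
 [ 0.475  -0.0622  0.022 ]] [ 0.4737 -0.083   0.022 ] -3.5935057517865974
[ 0.4739 -0.0829  0.022 ]
t 19.97 pos [ 0.4789 -0.0201  0.1526] rpy [179.9953   0.1422 -93.6542] F [ 0.1274 -0.4069 -0.168 ] w 0.08762960173937469
shift first [0.0631 0.001  0.0525] n 1.9689751909662556 | turn [ 0.0001  0.0025 -0.0044] deg 0.29128703119288724 | shift after turn [0.063  0.0013 0.0526]
```

```bash
python3 -m inch '.0316 .0005 0 0 .0012 -.002 1;.0315 .0005 0 0 .0013 -.002 1;0 0 .03 0 0 0 1;0 0 .03 0 0 0 1;0 0 .03 0 0 0 1;0 0 .03 0 0 0 1;0 0 .02 0 0 0 .8;0 0 .006 0 0 0 .7;0 0 0 0 0 0 .7;0 0 0 0 0 0 .7'
python3 - <<'E'
from h import *
go([.4739,-.0829,.0035],tilt(-93.4,0))
E
```

```text
time_s: 20.8
tcp_pos: [0.4743, -0.0811, 0.0063]
eef_rot: [179.9, -0.0, -93.1]
contact_force: [0.3, 0.6, 0.7]
gripper_width: 0.0663
t 20.8 pos [ 0.4743 -0.0811  0.0063] rpy [179.9042  -0.0373 -93.1244] F [0.3222 0.5534 0.6695] w 0.0663073996546089
shift first [0.0018 0.0003 0.0028] n 0.08058243307905068 | turn [ 0.0017 -0.0007  0.0048] deg 0.2941067197000952 | shift after turn [0.0018 0.0003 0.0028]
```

```bash
python3 -m inch '.0015 .0003 .0025 0 0 .005 .7;0 0 0 0 0 0 .2;0 0 0 0 0 0 .2;0 0 0 0 0 0 .2;0 0 0 0 0 0 .2;0 0 0 0 0 0 .2;0 0 0 0 0 0 .2' 30
python3 - <<'E'
from h import *
# clamp yaw 6.39, head jaw
d=np.array([-.1115,.9951,0]);d/=np.linalg.norm(d);o=np.array([.6741,-.0721,0]);hj=o+d*.1
c=hj-d*.035;print("seat centre",c,"head",hj)
s=r.get_state();print(s["gripper_width"])
tcp=s["tcp_pos"];yaw=s["eef_rot"][2]
print("cleat vs tcp along y:",-.0829-tcp[1])
Rt=tilt(-83.6,0)
T=c-d*.013;T[2]=.12
print("pre",T);go(T,Rt)
E
```

```text
time_s: 21.38
tcp_pos: [0.4743, -0.083, 0.0044]
eef_rot: [-180.0, 0.0, -93.5]
contact_force: [-1.6, 1.0, 6.7]
gripper_width: 0.0444
seat centre [ 0.6669 -0.0075  0.    ] head [0.663  0.0273 0.    ]
0.04439302108850737
cleat vs tcp along y: 0.0001212581488759662
pre [ 0.6683 -0.0204  0.12  ]
t 21.38 pos [ 0.4743 -0.083   0.0044] rpy [-179.9596    0.0351  -93.4946] F [-1.575   1.0373  6.746 ] w 0.04439302108850737
shift first [-0.0744 -0.1899 -0.1154] n 5.62041424932198 | turn [-0.0008  0.0005 -0.1727] deg 9.894722086648082 | shift after turn [-0.0406 -0.1998 -0.1156]
```

```bash
python3 -m inch '0 0 -.029 0 0 0 .2;0 0 -.029 0 0 0 .2;0 0 -.029 0 0 0 .2;0 0 -.029 0 0 0 .2;0 0 0 0 0 -.0864 .2;0 0 0 0 0 -.0863 .2;-.0068 -.0333 0 0 0 0 .2;-.0068 -.0333 0 0 0 0 .2;-.0068 -.0333 0 0 0 0 .2;-.0068 -.0333 0 0 0 0 .2;-.0068 -.0333 0 0 0 0 .2;-.0066 -.0333 0 0 0 0 .2;0 0 0 0 0 0 .2;0 0 0 0 0 0 .2;0 0 0 0 0 0 .2'
python3 - <<'E'
from h import *
im=r.capture("wrist");cv2.imwrite("pics/w10.png",im[:,:,::-1])
d=np.array([-.1115,.9951,0]);d/=np.linalg.norm(d);o=np.array([.6741,-.0721,0])
go([.6683,-.0204,.12],tilt(-83.6,0))
p=r.camera_params("wrist")
for n,y,z in(("hj",.1,.044),("hjtop",.1,.084),("h66",.066,.044),("h106",.106,.044),("c",.052,.066)): print(n,proj(p,o+d*y+[0,0,z]))
im=r.capture("top");cv2.imwrite("pics/t10.png",cv2.resize(im[110:300,120:370,::-1],None,fx=3.1,fy=3.1))
im=r.capture("side");cv2.imwrite("pics/s10.png",cv2.resize(im[140:340,180:420,::-1],None,fx=3,fy=3))
E
```

```text
time_s: 22.63
tcp_pos: [0.6671, -0.0207, 0.1187]
eef_rot: [179.9, 0.0, -83.6]
contact_force: [-0.5, 0.1, -0.8]
gripper_width: 0.0448
t 22.68 pos [ 0.6668 -0.0208  0.1191] rpy [179.895    0.0308 -83.6273] F [ 0.5513 -0.1415 -1.2173] w 0.044766002043441444
shift first [-0.0003 -0.0015 -0.0009] n 0.042127201552227274 | turn [ 0.0018  0.0005 -0.0005] deg 0.1128319812265734 | shift after turn [-0.0003 -0.0015 -0.0009]
hj [[276.6946 280.7388]]
hjtop [[276.2511 309.8902]]
h66 [[276.5746 239.3204]]
h106 [[276.7154 287.6987]]
c [[276.2637 231.6024]]
```

View pics/w10.png

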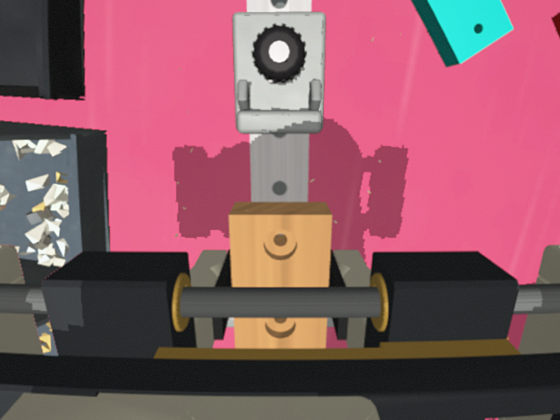

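View pics/s10.png

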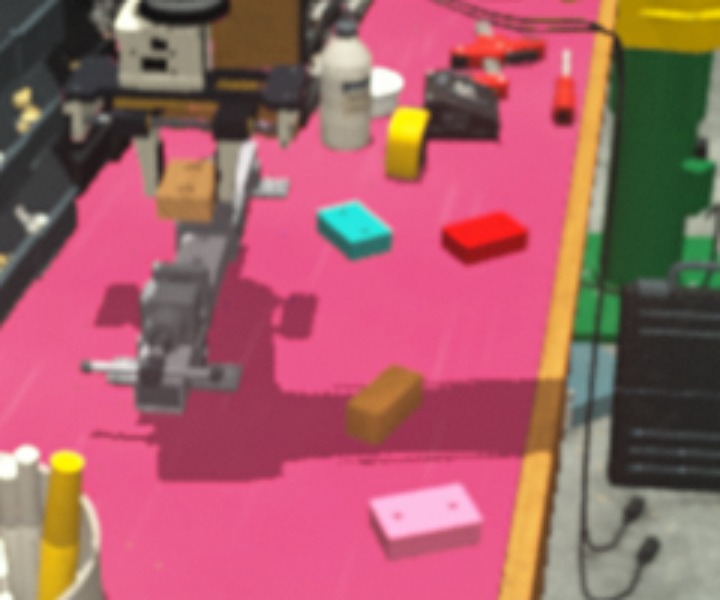

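Run:
```python
from h import *
p=r.camera_params("wrist")
d=np.array([-.1115,.9951,0]);d/=np.linalg.norm(d);o=np.array([.6741,-.0721,0]);n=np.array([d[1],-d[0],0])
for nm,q,z in(("h26",(279.5,188),.044),("barL",(250,170),.044),("barR",(309.5,170),.044),("knobtop",(279,52),.102),("barL2",(251,150),.044),("barR2",(309,150),.044),("jawtopL",(237,120),.084),("jawtopR",(323,120),.084)):
    w=world(p,[q],z)[0];print(nm,w,"along",(w-o)@d,"across",(w-o)@n)
s=r.get_state();print("tool across",(s["tcp_pos"]-o)@n,"cleat face px across at z",)
z=s["tcp_pos"][2]-.0044+.022
for q in((229,214),(332,214)):
    w=world(p,[q],z)[0];print(w,(w-o)@d,(w-o)@n)
```

```text
h26 [ 0.6691 -0.0451  0.044 ] along 0.027424356850974503 across -0.0019424115426457545
barL [ 0.691  -0.0555  0.044 ] along 0.014588021150777486 across 0.01861398903889272
barR [ 0.6498 -0.0602  0.044 ] along 0.014582678218835306 across -0.02284990358240998
knobtop [ 0.6782 -0.1247  0.102 ] along -0.052695875161779086 across -0.0017404133010856465
barL2 [ 0.6915 -0.0694  0.044 ] along 0.0007439765779820851 across 0.01760932183355488
barR2 [ 0.652  -0.0738  0.044 ] along 0.0007375162977796387 across -0.022184947865030096
jawtopL [ 0.6979 -0.0898  0.084 ] along -0.02022208107908387 across 0.021691918856932266
jawtopR [ 0.6503 -0.0951  0.084 ] along -0.02023139261656446 across -0.02618972381580337
tool across -0.0013957505334159228 cleat face px across at z
[ 0.6919 -0.0518  0.1374] 0.018223785495013904 0.019962799175140853
[ 0.6474 -0.0568  0.1374] 0.01821986813400789 -0.024834783327428105
```

```bash
python3 -m inch '0 -.0007 .02 0 0 0 .2;0 0 .02 0 0 0 .2;0 0 .018 0 0 0 .2;0 0 .006 0 0 0 .2;0 0 0 0 0 0 .2;0 0 0 0 0 0 .2'
python3 - <<'E'
from h import *
im=r.capture("wrist");cv2.imwrite("pics/w11.png",im[:,:,::-1])
d=np.array([-.1115,.9951,0]);d/=np.linalg.norm(d);o=np.array([.6741,-.0721,0]);n=np.array([d[1],-d[0],0])
s=r.get_state();print(s["tcp_pos"],s["eef_rot"],(s["tcp_pos"]-o)@n,(s["tcp_pos"]-o)@d)
E
```

```text
time_s: 23.28
tcp_pos: [0.6686, -0.0206, 0.0563]
eef_rot: [180.0, 0.0, -83.6]
contact_force: [-0.1, 0.9, -0.4]
gripper_width: 0.045
[ 0.6691 -0.0205  0.0569] [-179.9348    0.02    -83.5956] 0.0007923681560764481 0.05186576000967762
```

View pics/w11.png

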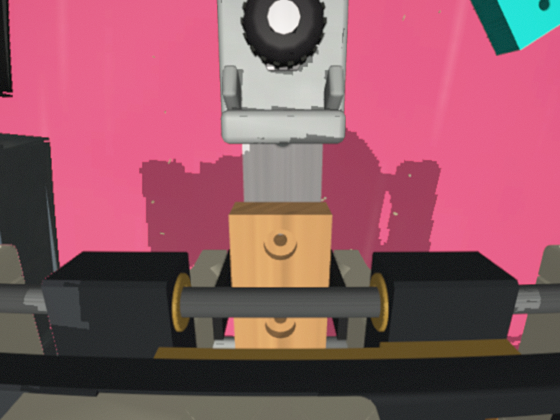

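```bash
python3 -m inch '0 .0011 .003 0 0 0 .2;0 0 .003 0 0 0 .2;0 0 0 0 0 0 .2;0 0 0 0 0 0 .2'; python3 -m inch '0 0 .0015 0 0 0 .2;0 0 0 0 0 0 .2'
```

```text
time_s: 23.67
tcp_pos: [0.6673, -0.0206, 0.0497]
eef_rot: [180.0, 0.0, -83.6]
contact_force: [0.3, -0.3, -1.2]
gripper_width: 0.0448
time_s: 23.83
tcp_pos: [0.6677, -0.0205, 0.0485]
eef_rot: [-180.0, 0.0, -83.6]
contact_force: [-0.5, 0.2, 2.2]
gripper_width: 0.0447
```

```bash
python3 -m inch '-.004 0 -.0003 0 0 0 .2;-.004 0 0 0 0 0 .2;-.0025 0 0 0 0 0 .2;0 0 0 0 0 0 .2'; python3 -m inch '-.001 0 0 0 0 0 .2;0 0 0 0 0 0 .2'; python3 -m inch '-.001 0 0 0 0 0 .2;0 0 0 0 0 0 .2'
```

```text
time_s: 24.17
tcp_pos: [0.6663, -0.0094, 0.0485]
eef_rot: [180.0, 0.0, -83.6]
contact_force: [-1.0, 1.7, 2.5]
gripper_width: 0.045
time_s: 24.33
tcp_pos: [0.6663, -0.0088, 0.0485]
eef_rot: [180.0, 0.0, -83.6]
contact_force: [-0.1, 0.5, 1.9]
gripper_width: 0.045
time_s: 24.5
tcp_pos: [0.6661, -0.0082, 0.0485]
eef_rot: [180.0, 0.0, -83.6]
contact_force: [-0.4, -0.7, 2.6]
gripper_width: 0.045
```

```bash
python3 -m inch '-.001 0 0 0 0 0 .2;0 0 0 0 0 0 .2'; python3 -m inch '-.001 0 0 0 0 0 .2;0 0 0 0 0 0 .2';python3 -m inch '-.001 0 0 0 0 0 .2;0 0 0 0 0 0 .2'
```

```text
time_s: 24.67
tcp_pos: [0.6661, -0.0078, 0.0485]
eef_rot: [180.0, -0.0, -83.6]
contact_force: [1.1, -3.7, 2.4]
gripper_width: 0.0449
time_s: 24.83
tcp_pos: [0.6661, -0.0077, 0.0485]
eef_rot: [180.0, -0.1, -83.6]
contact_force: [1.5, -9.4, 1.6]
gripper_width: 0.0449
time_s: 25.0
tcp_pos: [0.6661, -0.0078, 0.0485]
eef_rot: [180.0, -0.1, -83.6]
contact_force: [3.8, -13.4, 0.8]
gripper_width: 0.0447
```

The cleat touches the head jaw: 13 N, stopped at y = -0.0077 against a predicted -0.0075. I'll ease off, release and inspect.

```bash
python3 -m inch '.0022 0 0 0 0 0 .2;0 0 0 0 0 0 .6;0 0 0 0 0 0 .7;0 0 0 0 0 0 .75;0 0 0 0 0 0 .75;0 0 0 0 0 0 .75;0 0 -.02 0 0 0 .75;0 0 -.03 0 0 0 .8;0 0 -.03 0 0 0 .9;0 0 -.02 0 0 0 1;0 0 0 0 0 0 1;0 0 0 0 0 0 1'
python3 - <<'E'
from h import *
im=r.capture("wrist");cv2.imwrite("pics/w12.png",im[:,:,::-1])
im=r.capture("side");cv2.imwrite("pics/s12.png",cv2.resize(im[140:260,200:320,::-1],None,fx=5,fy=5,interpolation=cv2.INTER_CUBIC))
s=r.get_state();print(s["tcp_pos"],s["eef_rot"])
E
```

```text
time_s: 26.0
tcp_pos: [0.6666, -0.007, 0.1498]
eef_rot: [-179.9, 0.1, -83.6]
contact_force: [-1.0, 0.0, -1.1]
gripper_width: 0.0867
[ 0.6652 -0.0073  0.1475] [179.8951   0.045  -83.6165]
```

View pics/w12.png

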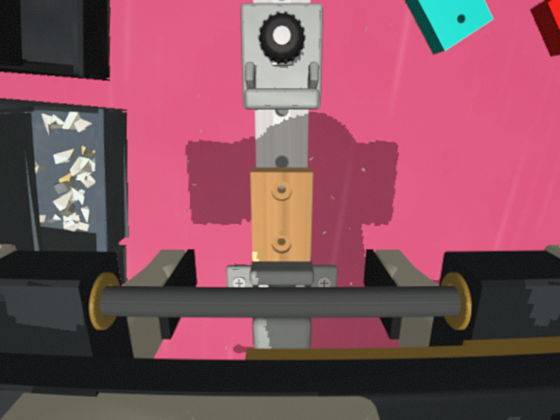

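View pics/s12.png

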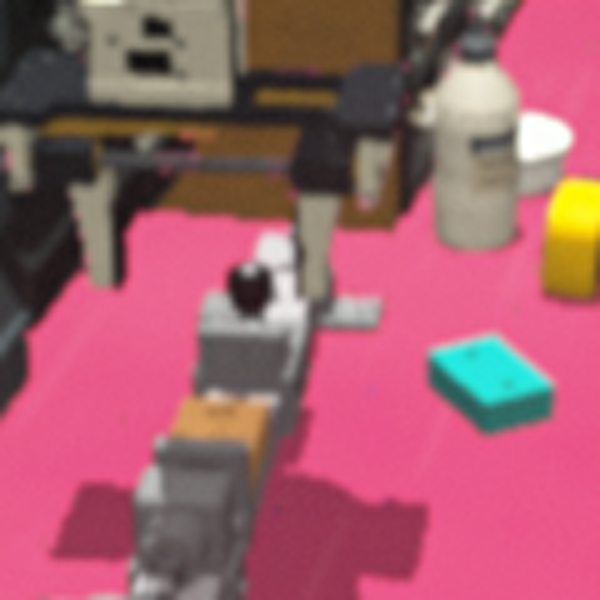

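Run:
```python
from h import *
p=r.camera_params("wrist")
d=np.array([-.1115,.9951,0]);d/=np.linalg.norm(d);o=np.array([.6741,-.0721,0]);n=np.array([d[1],-d[0],0])
a=np.array([.6661,-.0077,0]);print("seat tool along/across",(a-o)@d,(a-o)@n)
for nm,q,z in(("knobtop",(281.5,37),.102),("h26",(282,161),.044),("cl1",(281.5,189.5),.066),("cl2",(281.5,241),.066),("jawL",(244,98),.084),("jawR",(321,98),.084)):
    w=world(p,[q],z)[0];print(nm,w,(w-o)@d,(w-o)@n)
K=o-d*.054+d*.0003-n*.0008;K[2]=.074;print("K",K)
go([K[0],K[1],.148],tilt(-83.6,0))
```

```text
seat tool along/across 0.06489031438183915 -0.0007791658527415674
knobtop [ 0.6765 -0.1233  0.102 ] -0.05117492074636176 -0.0033097935639877555
h26 [ 0.6671 -0.0468  0.044 ] 0.02596559061046611 -0.004183574867337493
cl1 [ 0.6656 -0.0292  0.066 ] 0.0435424102215943 -0.0036889161192467765
cl2 [0.6611 0.0105 0.066 ] 0.08349177844855735 -0.003760607910560177
jawL [ 0.6961 -0.089   0.084 ] -0.019265646127975513 0.020002468069257588
jawR [ 0.6482 -0.0944  0.084 ] -0.019303089969588554 -0.02821181014397211
K [ 0.6793 -0.1256  0.074 ]
t 26.1 pos [ 0.6652 -0.0073  0.1475] rpy [179.8951   0.045  -83.6165] F [-0.1355  0.0689 -1.1665] w 0.08732199196121539
shift first [ 0.1191 -0.0008 -0.0006] n 2.8563108072462033 | turn [ 0.0018  0.0008 -0.0003] deg 0.1153077888148827 | shift after turn [ 0.1191 -0.0008 -0.0005]
```

```bash
python3 -m inch '.03 -.0002 0 0 0 0 1;.03 -.0002 0 0 0 0 1;.03 -.0002 0 0 0 0 1;.0291 -.0002 0 0 0 0 .8;0 0 0 0 0 0 .8;0 0 0 0 0 0 .8'
python3 - <<'E'
from h import *
im=r.capture("wrist");cv2.imwrite("pics/w13.png",im[:,:,::-1])
im=r.capture("side");cv2.imwrite("pics/s13.png",cv2.resize(im[140:260,200:320,::-1],None,fx=5,fy=5,interpolation=cv2.INTER_CUBIC))
im=r.capture("top");cv2.imwrite("pics/t13.png",cv2.resize(im[110:230,170:370,::-1],None,fx=4,fy=4,interpolation=cv2.INTER_CUBIC))
go([.6793,-.1256,.074],tilt(-83.6,0))
p=r.camera_params("wrist");print(proj(p,[[.6793,-.1256,.102],[.6793,-.1256,.058]]))
E
```

```text
time_s: 26.6
tcp_pos: [0.679, -0.1273, 0.1461]
eef_rot: [179.8, 0.0, -83.8]
contact_force: [-0.7, -0.5, -0.3]
gripper_width: 0.0734
t 26.75 pos [ 0.6796 -0.125   0.1473] rpy [179.8819   0.0427 -83.5871] F [-0.476  -0.5037  0.2705] w 0.07048006229949345
shift first [0.0006 0.0002 0.0733] n 1.7573824156034685 | turn [0.0021 0.0007 0.0002] deg 0.12627890430100105 | shift after turn [0.0006 0.0003 0.0733]
[[278.9801 234.5759]
 [279.0154 214.4638]]
```

View pics/w13.png

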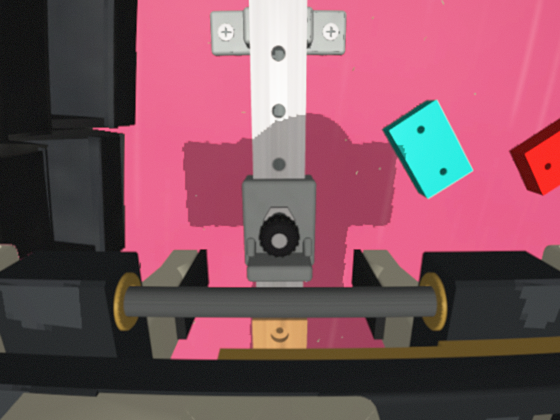

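View pics/s13.png

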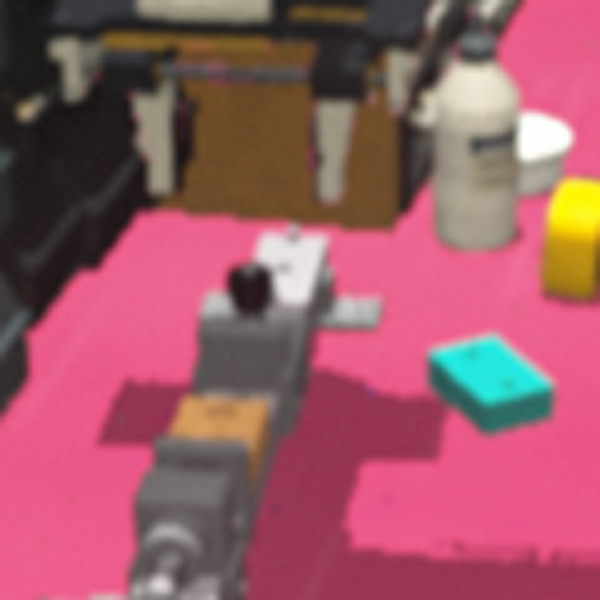

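View pics/t13.png

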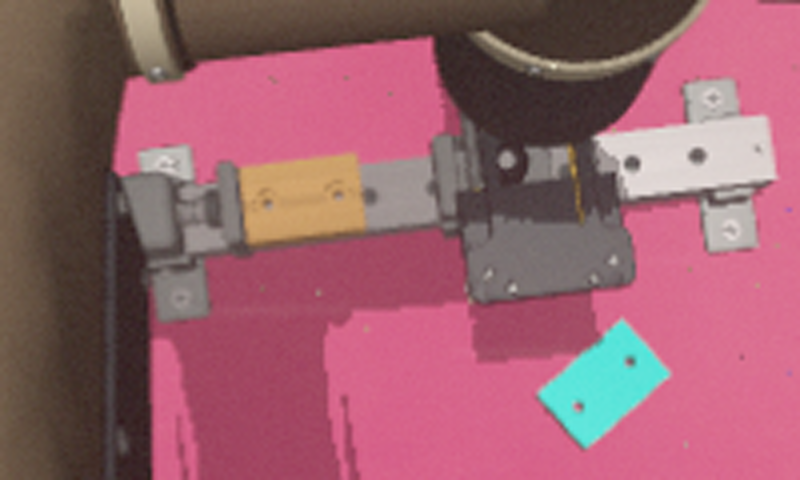

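The cleat is flush with the head jaw and centred on the bar in the top view (250–365, 195). The knob, at (279,236), is where predicted. I'll go down and pinch it.

```bash
python3 -m inch '0 0 .025 0 0 0 .7;0 0 .025 0 0 0 .7;0 0 .018 0 0 0 .7;0 0 .006 0 0 0 .7;0 0 0 0 0 0 .7;0 0 0 0 0 0 .7'
python3 - <<'E'
from h import *
im=r.capture("wrist");cv2.imwrite("pics/w14.png",im[:,:,::-1])
go([.6793,-.1256,.0735],tilt(-83.6,0))
E
```

```text
time_s: 27.25
tcp_pos: [0.6804, -0.125, 0.0748]
eef_rot: [180.0, 0.0, -83.5]
contact_force: [0.7, -0.3, 0.6]
gripper_width: 0.061
t 27.3 pos [ 0.6809 -0.1251  0.0756] rpy [-179.9385    0.0015  -83.5451] F [-0.5769 -1.7201  0.991 ] w 0.06102169880759863
shift first [0.0003 0.0017 0.0021] n 0.06437641780846477 | turn [-0.0011  0.      0.001 ] deg 0.08238811144640971 | shift after turn [0.0003 0.0017 0.0021]
```

View pics/w14.png

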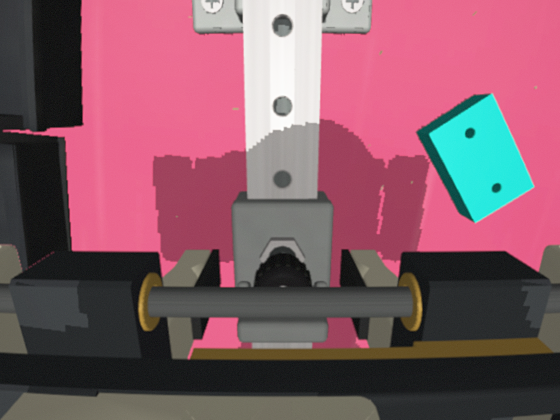

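```bash
python3 -m inch '0 .0012 .0016 0 0 0 .6;0 0 0 0 0 0 .3;0 0 0 0 0 0 0;0 0 0 0 0 0 0;0 0 0 0 0 0 0;0 0 0 0 0 0 0;0 0 0 0 0 0 0;0 0 0 0 0 0 0;0 0 0 0 0 0 0' 40
python3 - <<'E'
from h import *
go([.6793,-.1256,.0735],tilt(-83.6,0))
E
```

```text
time_s: 28.05
tcp_pos: [0.6792, -0.1257, 0.0729]
eef_rot: [-180.0, 0.0, -83.6]
contact_force: [1.2, -1.5, 0.5]
gripper_width: 0.0251
t 28.05 pos [ 0.6792 -0.1257  0.0729] rpy [-179.9823    0.0183  -83.6009] F [ 1.2015 -1.5275  0.5036] w 0.025111809025649065
shift first [-0.0001 -0.0001 -0.0006] n 0.014435576062126311 | turn [-0.0003  0.0003 -0.    ] deg 0.02550944950240635 | shift after turn [-0.0001 -0.0001 -0.0006]
```

Gripped at 25 mm width. I'll pull up about 14.5 mm.

```bash
python3 -m inch '0 0 -.005 0 0 0 0;0 0 -.005 0 0 0 0;0 0 -.004 0 0 0 0;0 0 0 0 0 0 0;0 0 0 0 0 0 0'
python3 - <<'E'
from h import *
go([.6793,-.1256,.0735],tilt(-83.6,0))
im=r.capture("wrist");cv2.imwrite("pics/w15.png",im[:,:,::-1])
E
```

```text
time_s: 28.47
tcp_pos: [0.6791, -0.1256, 0.0853]
eef_rot: [180.0, 0.1, -83.6]
contact_force: [6.3, -1.7, -11.9]
gripper_width: 0.0253
t 28.47 pos [ 0.6791 -0.1256  0.0853] rpy [179.9742   0.054  -83.6354] F [  6.29    -1.7445 -11.9335] w 0.025337642934836486
shift first [-0.     -0.0002  0.0118] n 0.28401164943609897 | turn [ 0.0004  0.0009 -0.0006] deg 0.06951206481543616 | shift after turn [-0.     -0.0002  0.0118]
```

View pics/w15.png

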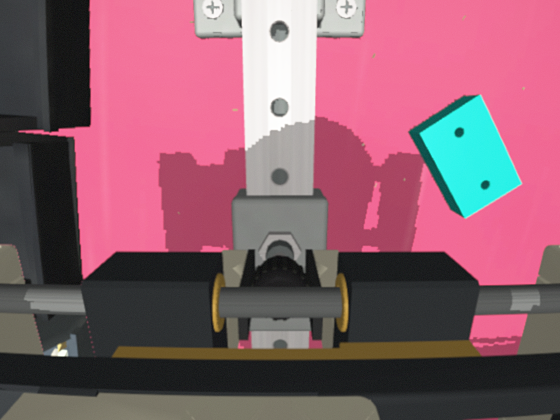

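```bash
python3 -m inch '0 0 -.002 0 0 0 0;0 0 0 0 0 0 0;0 0 0 0 0 0 0';  python3 -m inch '-.003 0 0 0 0 0 0;-.006 0 0 0 0 0 0;-.006 0 0 0 0 0 0;0 0 0 0 0 0 0'
```

```text
time_s: 28.77
tcp_pos: [0.6791, -0.1256, 0.087]
eef_rot: [180.0, 0.1, -83.6]
contact_force: [7.4, -1.7, -12.5]
gripper_width: 0.0253
time_s: 29.1
tcp_pos: [0.6773, -0.1098, 0.0869]
eef_rot: [179.9, 0.1, -83.6]
contact_force: [6.6, 1.7, -12.1]
gripper_width: 0.025
```

```bash
python3 -m inch '-.007 -.0008 0 0 0 0 0;-.007 0 0 0 0 0 0;-.006 0 0 0 0 0 0;-.003 0 0 0 0 0 0;0 0 0 0 0 0 0;0 0 0 0 0 0 0'
python3 - <<'E'
from h import *
d=np.array([-.1115,.9951,0]);d/=np.linalg.norm(d)
s=r.get_state();a=np.array([.6792,-.1257,.0729]);print("travel",(s["tcp_pos"]-a)@d)
go([.6748,-.0859,.0729],tilt(-83.6,0))
E
```

```text
time_s: 29.6
tcp_pos: [0.6748, -0.0871, 0.0867]
eef_rot: [179.9, 0.1, -83.6]
contact_force: [4.5, 1.7, -11.9]
gripper_width: 0.0251
travel 0.03883713140143129
t 29.6 pos [ 0.6748 -0.0871  0.0867] rpy [179.8667   0.0981 -83.6266] F [  4.4628   1.699  -11.8826] w 0.02513361304655484
shift first [-0.0012 -0.0002  0.0138] n 0.33334295484295423 | turn [ 0.0023  0.0017 -0.0005] deg 0.16762167839111067 | shift after turn [-0.0012 -0.0002  0.0138]
```

```bash
python3 -m inch '-.0012 -.0003 0 0 0 0 0;0 0 0 0 0 0 0';  python3 -m inch '0 0 .003 0 0 0 0;0 0 .003 0 0 0 0;0 0 0 0 0 0 0;0 0 0 0 0 0 0'
```

```text
time_s: 29.77
tcp_pos: [0.6747, -0.0866, 0.0872]
eef_rot: [179.8, 0.1, -83.6]
contact_force: [4.1, -0.4, -12.2]
gripper_width: 0.0255
time_s: 30.1
tcp_pos: [0.6748, -0.0867, 0.0822]
eef_rot: [179.9, 0.0, -83.6]
contact_force: [1.5, 1.2, -11.3]
gripper_width: 0.0249
```

```bash
python3 -m inch '-.0004 0 .003 0 0 0 0;0 0 .003 0 0 0 0;0 0 0 0 0 0 0;0 0 0 0 0 0 0';  python3 -m inch '0 0 .0025 0 0 0 0;0 0 0 0 0 0 0;0 0 0 0 0 0 0'
```

```text
time_s: 30.43
tcp_pos: [0.6749, -0.0865, 0.0766]
eef_rot: [179.9, 0.0, -83.6]
contact_force: [-0.8, -1.2, -7.3]
gripper_width: 0.0249
time_s: 30.68
tcp_pos: [0.6749, -0.0865, 0.0741]
eef_rot: [179.9, 0.0, -83.6]
contact_force: [-2.4, -0.4, -6.2]
gripper_width: 0.0254
```

```bash
python3 -m inch '0 0 .0012 0 0 0 0;0 0 0 0 0 0 0;0 0 0 0 0 0 0';  python3 -m inch '0 0 .001 0 0 0 0;0 0 0 0 0 0 0;0 0 0 0 0 0 0'
```

```text
time_s: 30.93
tcp_pos: [0.675, -0.0865, 0.073]
eef_rot: [179.9, 0.0, -83.6]
contact_force: [-3.7, -2.1, -4.9]
gripper_width: 0.0255
time_s: 31.18
tcp_pos: [0.6751, -0.0865, 0.0729]
eef_rot: [179.9, 0.0, -83.6]
contact_force: [-5.9, -1.3, 0.6]
gripper_width: 0.0249
```

The knob is back at its starting height of 0.0729, and the force flipped from -5 N to +0.6 N without any movement, so the pin is at its stop. I'll relieve the side load and look.

```bash
python3 -m inch '0 .0007 .0004 0 0 0 0;0 0 0 0 0 0 0;0 0 0 0 0 0 0'
python3 - <<'E'
from h import *
d=np.array([-.1115,.9951,0]);d/=np.linalg.norm(d)
s=r.get_state();a=np.array([.6792,-.1257,.0729]);print("travel",(s["tcp_pos"]-a)@d,s["contact_force"])
im=r.capture("wrist");cv2.imwrite("pics/w16.png",im[:,:,::-1])
im=r.capture("side");cv2.imwrite("pics/s16.png",cv2.resize(im[140:260,200:320,::-1],None,fx=5,fy=5,interpolation=cv2.INTER_CUBIC))
im=r.capture("top");cv2.imwrite("pics/t16.png",cv2.resize(im[110:230,170:370,::-1],None,fx=4,fy=4,interpolation=cv2.INTER_CUBIC))
E
```

```text
time_s: 31.43
tcp_pos: [0.675, -0.0865, 0.0729]
eef_rot: [-180.0, -0.0, -83.6]
contact_force: [-6.1, -0.9, 2.1]
gripper_width: 0.0253
travel 0.039402647151866095 [-6.0529 -0.8941  2.059 ]
```

View pics/t16.png

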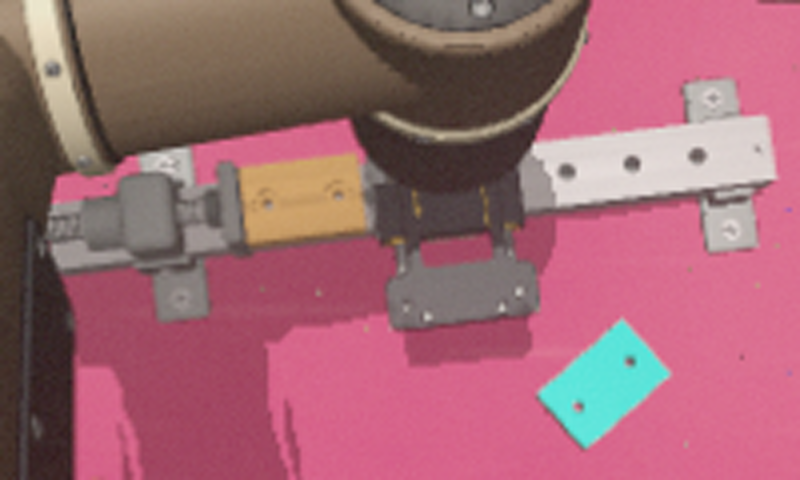

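View pics/s16.png

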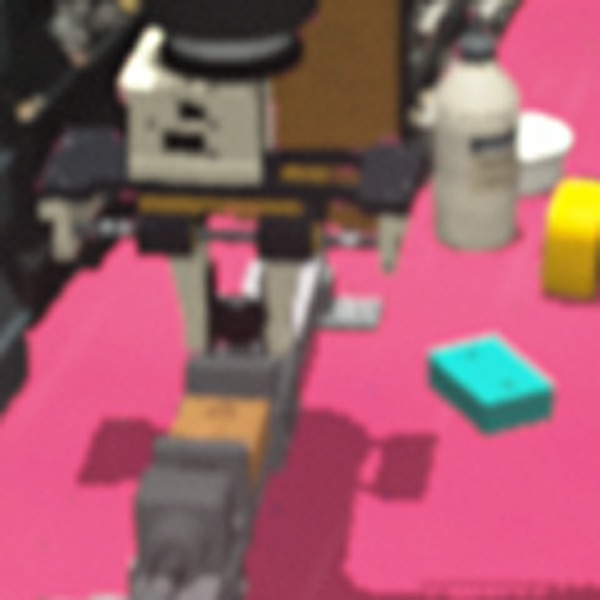

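View pics/w16.png

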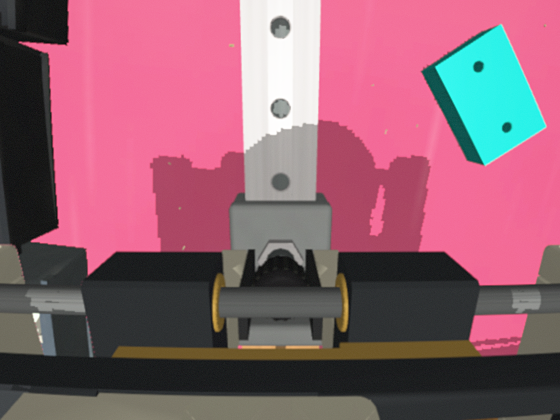

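The cleat is flush with the head jaw in the top view at (238,205) and boxed in by the slide. The pin is home, and the other things I can see are unmoved. Handing in.

Run:
```python
from plant import r
print(r.get_state()["time_s"],r.close_job())
```

```text
the job is handed in; nothing more can be done
31.5833 None
```

The clamp is loaded and handed in at 31.6 s: the cleat is seated, the pin is home, and the gripper still holds the knob.

**What I did:** I turned the pale cleat over in two 90° turns, standing it on end in between. I laid it on the bar, slid it against the head jaw until it touched (13 N), and let go. I then pulled the knob up about 14 mm, slid the tail slide one hole nearer the head jaw, and lowered the knob until the pin stopped.

**Last checks:**
- **Cleat:** the recessed face is up. It looked centred on the bar after release, and it was still flush with the head jaw in the last top view.
- **Tail slide:** the measured travel was 39.4 mm against a nominal 40 mm, within the lock's roughly 1 mm play.
- **Pin:** the knob is back at the height where I first gripped it (0.0729 m). The spring's pull on the gripper went from -5 N to a slight push of +2 N without movement, so the pin is fully home.
- **Other objects:** those visible in the final pictures had not moved. The offcut was not in those views, but nothing went near it after the last picture that showed it.

**What failed or disagreed:**
- My first tilt, outward from the robot, hit a joint's range limit before touching anything, so I tilted sideways instead.
- The wrist and top cameras differed by 2–3 mm across the bar. I centred the cleat by comparing it with the bar in the wrist view.
- About 6 N of side load stayed on the knob, and one attempt to reduce it had no effect.

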